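# Sort jammed spice jars by weight and unhook the refill spoon

## Robot

A 6-joint arm with a two-finger parallel gripper is mounted at the origin on the work surface. World frame = base frame: x ahead of the robot, y to its left, z up, the work surface at z = 0. Lengths are in mm, angles in rad, forces in N, time in s.
With the tool pointing down it reaches from about 275 to 750 mm from the base axis. Payload 10.2 kg.
Tool frame: the origin (TCP) lies at the very end of the fingers, on their centre line; the grasp point (between the pads) lies ctrl.grip_depth behind it (ctrl.grip_depth is the distance from the TCP to the grasp point, in mm); z points along the fingers, y is the direction in which the jaws open and shut (so a half turn about z gives the same grasp; the last joint's range is limited). The gripper opens to 85 mm and grips with 20 to 120 N. Pads are 22 mm wide; open, the fingers measure 114 mm over their backs; the gripper's body (76 mm by 85 mm) begins 54 mm behind the grasp point. The pads swing forward as they close: fully open they stand 13 mm farther back than shut.
Start: joints at [-1.404, 0.313, 1.498, -0, 1.331, -0.223], TCP at [199.49, -485.628, 231.294] pointing down, gripper open.
Joint ranges: [-2.94, 2.94], [-0.97, 2.17], [0.19, 2.56], [-1.23, 4.37], [0.02, 3.11], [-2.88, 2.88]. Speed limits (rad/s): [2.39, 2.39, 3.01, 3.14, 3.14, 3.14].

## Interface

Orientations are given as a unit quaternion [w, x, y, z].
In Python, from rig import telemetry, eyes, ctrl, nets gives the robot as it stands. The module is installed in compiled form; this text tells all that it offers.
- The arm moves only by the tool drive_tool, never from a script. Its argument "series" is text: rows parted by semicolons, each of 7 numbers parted by spaces: the shift along the tool's x, y, z normalised to -1 to 1, where 1 is 0.12 m, then the turn, a rotation vector about the tool's x, y, z normalised to -1 to 1, where 1 is 0.5 rad, then the opening, from 0 (shut) to 1 (fully open). In form: tx ty tz wx wy wz hand; .... A call has 1 to 20 rows; each row is the pose to reach, as a shift and turn from the pose measured when the call began, along the tool's axes at that moment; what a row does not reach only later rows make up. A row lasts 1/10 s, in which the tool goes at most 50 mm and 8.59 degrees, less where a joint would pass 70% of its speed; a pose out of reach is approached as far as the arm can. A call with a number of a shift or a turn outside -1 to 1 is refused whole. A call with a gripper value outside its range is refused whole. The fingers move at their own pace and stop on an object; "newtons" is the grip in N (left out, the last holds). Time passes only in rows, so rows that repeat a pose let the fingers close. It gives the time, the measured TCP pose, the force and the opening at its end, in the units of the state.
- telemetry.sense(): the state, without advancing time (a new reading comes with each control period).
- eyes.capture(name): name is "scene" or "top"; returns a dict with "frame" (480x640x3 uint8, red, green, blue), "fx", "fy", "cx", "cy" (pixels), "D" ([k1, k2, p1, p2, k3] as OpenCV has them; the pictures are not rectified), "view" (4x4, takes a point from world to camera coordinates). Camera axes: x right, y up, looking along -z (the intrinsics and any distortion apply to the point x, -y, -z); pixel columns grow to the right and rows downward; lengths in mm; the calibration is good to about 2 mm. A picture is of the moment at which its call begins. There is no depth.
- ctrl.finish_job(): hands the job in, once; it reports no verdict.
Trained networks look in a picture, given as the dict that the camera call returned (one of the last four; its "shot" number tells which), for a name from the list of things; names that differ only in an ending like _2 or _b are one class to them, and where a whole thing is asked for, a point or a joint stands for the part that bears it (a point fixed in the world has none). Each returns a list of dicts, best first, with "confidence" (0 to 1); they miss things now and then, are a little off and sometimes report something else, mostly with a low value. They report only what shows in the picture. A call takes as long as a camera call. They do not tell look-alikes from the thing itself.
- nets.spot_in(name, picture): "rect" ([left, top, right, bottom] in pixels, round what is visible of it).
The state is a dict: "time_s": time; "joints": joint angles; "dq": joint speeds; "tau": joint torques, N m; "eef_pos": TCP position; "ee_rot": TCP orientation; "force": force on the tool from outside, world axes, zero at the start; "wrist_torque": the same for the moment, N m; "grip_width": opening from 0.0 (shut) to 1.0 (fully open).
Only numpy, scipy, OpenCV 4.12 (cv2) and the standard library are available. Lean on these libraries where they do the work, as an engineer would, in place of code of your own. Each camera call takes 0.05 s, during which the arm holds its last target. There are 200 camera calls.

## Task

Work every yellow spice jar out of the corners of the grey bin, feel by its weight whether it is full or empty, and stand the full ones upright on the wooden board and the empty ones upright in the green refill tray. Also lift the steel spoon off its hook and stand it bowl down in the blue mug, leaving the mug upright on the slab, ready for refilling. Leave the mortar, the pestle and the other kitchen things where they are.

Things in the scene. Friction and masses are not known exactly. Their poses are not given: they have to be found in the camera images.
- jar_1_mid (a point): round opaque yellow jar, body 50 mm across and 66 mm long, red cap 38 mm across and 18 mm high, 84 mm in all; loose, may be absent. Point: half-way along. Own z: base to cap. Starts lying in a bin corner, its side and one end against the walls (50 mm thick lying: it can be rolled). All look alike; full 220 to 300 g, empty 50 to 70 g
- jar_2_mid (a point): round opaque yellow jar, body 50 mm across and 66 mm long, red cap 38 mm across and 18 mm high, 84 mm in all; loose, may be absent. Point: half-way along. Own z: base to cap. Starts lying in a bin corner, its side and one end against the walls (50 mm thick lying: it can be rolled). All look alike; full 220 to 300 g, empty 50 to 70 g
- jar_3_mid (a point): round opaque yellow jar, body 50 mm across and 66 mm long, red cap 38 mm across and 18 mm high, 84 mm in all; loose, may be absent. Point: half-way along. Own z: base to cap. Starts lying in a bin corner, its side and one end against the walls (50 mm thick lying: it can be rolled). All look alike; full 220 to 300 g, empty 50 to 70 g
- jar_4_mid (a point): round opaque yellow jar, body 50 mm across and 66 mm long, red cap 38 mm across and 18 mm high, 84 mm in all; loose, may be absent. Point: half-way along. Own z: base to cap. Starts lying in a bin corner, its side and one end against the walls (50 mm thick lying: it can be rolled). All look alike; full 220 to 300 g, empty 50 to 70 g
- bin: grey plastic bin, open on top, fixed to the slab; 258 mm (own x) by 248 mm (own y) outside, walls and floor 4 mm thick, 50 mm high. Origin: centre of the underside
- board: brown wooden board for the full jars, fixed; 150 mm (own x) by 170 mm (own y), 16 mm thick, flat top. Origin: centre of the underside
- tray: green plastic refill tray for the empty jars, fixed; 150 mm (own x) by 170 mm (own y) outside, floor 4 mm thick, rim 4 mm thick and 12 mm high. Origin: centre of the underside
- hook (a point): resting point on the hook: top of a level steel wire 8 mm thick, 194 mm above the slab. It runs along own -x from a dark post (16 mm thick, 212 mm high, 90 mm away on the +x side, round foot 70 mm across) and ends 26 mm beyond this point (-x side) in a tip turned up 10 mm above it. Fixed
- spoon_ring (a point): steel spoon, 45 g, loose, hanging on the hook by the ring at its top; point: ring's centre. Ring in the spoon's own y-z plane, 46 mm over all, wire 6 mm, opening 34 mm; handle 10 x 5 mm runs along own -z (own z up at start) to a round bowl 38 mm across, 14 mm deep, open to own -x (the hook tip's side); foot 141 mm below this point
- spoon_bowl (a point): centre of the spoon's bowl, 122 mm below the ring's centre
- mug: blue enamel mug, loose, standing; mouth 84 mm across outside, wall 3 mm, 85 mm high, handle at own +y. Origin: centre of the underside; own z up
- mortar: heavy grey stone mortar, 160 mm across, 85 mm high; bystander, loose. Origin: centre of the underside
- pestle: wooden pestle standing, 42 mm thick, 125 mm high; bystander, loose. Origin: centre of the underside
- white_jar: white plastic flip-top jar with a blue press button, 74 mm across, 105 mm high; bystander, loose. Origin: centre of the underside
- sauce: amber sauce bottle, 60 mm across, 190 mm high; bystander, loose. Origin: centre of the underside
- dish: white dish, 110 mm across, 30 mm high; bystander, loose. Origin: centre of the underside
- tin: metal tin, 74 mm across, 100 mm high; bystander, loose. Origin: centre of the underside
There are look-alikes about, which are no part of the job. Leave any black or turquoise look-alike of the part that bears jar_4_mid alone.

How it is judged (in metres and radians):
At the end, for the whole second after the job is handed in: Full jars (over 200 g) upright within 6 degrees and still on the board, empties (under 80 g) likewise on the tray's floor, centres 10 mm or more inside the edges; the spoon's bowl inside the mug, under 60 mm above its underside; the mug upright on the slab, at rest (((angle between jar_1_mid's own z axis and vertical below 0.1 rad and x of jar_1_mid in the frame of board between -0.065 and 0.065 m and y of jar_1_mid in the frame of board between -0.075 and 0.075 m and z of jar_1_mid in the frame of board between 0.052 and 0.064 m and linear speed of jar_1 below 0.03 m/s and contact force between jar_1 and board above 1.4 N) or (angle between jar_1_mid's own z axis and vertical below 0.1 rad and x of jar_1_mid in the frame of tray between -0.065 and 0.065 m and y of jar_1_mid in the frame of tray between -0.075 and 0.075 m and z of jar_1_mid in the frame of tray between 0.04 and 0.052 m and linear speed of jar_1 below 0.03 m/s and contact force between jar_1 and tray below 1.4 N)) and ((angle between jar_2_mid's own z axis and vertical below 0.1 rad and x of jar_2_mid in the frame of board between -0.065 and 0.065 m and y of jar_2_mid in the frame of board between -0.075 and 0.075 m and z of jar_2_mid in the frame of board between 0.052 and 0.064 m and linear speed of jar_2 below 0.03 m/s and contact force between jar_2 and board above 1.4 N) or (angle between jar_2_mid's own z axis and vertical below 0.1 rad and x of jar_2_mid in the frame of tray between -0.065 and 0.065 m and y of jar_2_mid in the frame of tray between -0.075 and 0.075 m and z of jar_2_mid in the frame of tray between 0.04 and 0.052 m and linear speed of jar_2 below 0.03 m/s and contact force between jar_2 and tray below 1.4 N)) and ((angle between jar_3_mid's own z axis and vertical below 0.1 rad and x of jar_3_mid in the frame of board between -0.065 and 0.065 m and y of jar_3_mid in the frame of board between -0.075 and 0.075 m and z of jar_3_mid in the frame of board between 0.052 and 0.064 m and linear speed of jar_3 below 0.03 m/s and contact force between jar_3 and board above 1.4 N) or (angle between jar_3_mid's own z axis and vertical below 0.1 rad and x of jar_3_mid in the frame of tray between -0.065 and 0.065 m and y of jar_3_mid in the frame of tray between -0.075 and 0.075 m and z of jar_3_mid in the frame of tray between 0.04 and 0.052 m and linear speed of jar_3 below 0.03 m/s and contact force between jar_3 and tray below 1.4 N)) and ((angle between jar_4_mid's own z axis and vertical below 0.1 rad and x of jar_4_mid in the frame of board between -0.065 and 0.065 m and y of jar_4_mid in the frame of board between -0.075 and 0.075 m and z of jar_4_mid in the frame of board between 0.052 and 0.064 m and linear speed of jar_4 below 0.03 m/s and contact force between jar_4 and board above 1.4 N) or (angle between jar_4_mid's own z axis and vertical below 0.1 rad and x of jar_4_mid in the frame of tray between -0.065 and 0.065 m and y of jar_4_mid in the frame of tray between -0.075 and 0.075 m and z of jar_4_mid in the frame of tray between 0.04 and 0.052 m and linear speed of jar_4 below 0.03 m/s and contact force between jar_4 and tray below 1.4 N)) and horizontal distance between spoon_bowl and mug below 0.045 m and z of spoon_bowl in the frame of mug between 0 and 0.06 m and angle between mug's own z axis and vertical below 0.15 rad and height (world z) of mug below 0.015 m and linear speed of mug below 0.03 m/s and linear speed of spoon below 0.05 m/s); the robot touches nothing.
It fails at once if a bystander (mortar, pestle, white jar, sauce bottle, dish, tin) is pushed more than 40 mm from its place or tipped over (distance of any of mortar, pestle, white_jar, sauce, dish, tin from where it was at the start of the episode above 0.04 m or angle between any of mortar, pestle, white_jar, sauce, dish, tin's own z axis and vertical above 0.6 rad).
Of jar_1, jar_2, jar_3, jar_4 only 2 to 3 are there at a start; the rules pass over those that are not, and their reading is None.
At some moment in a run one of jar_1, jar_2, jar_3, jar_4, mug may be knocked a few centimetres aside while the robot is not near it.
It also fails if it takes over 210 s, if anything falls off the work surface, if the arm or the gripper's body presses on something with over 40 N, if the wrist force passes 120 N, or if a joint passes its speed limit or range.

## Working session

There is one attempt and no reset: what is moved stays moved. The work goes in short steps, Python scripts to look and compute and a tool call to move; the robot and the scene stay as the last step left them, time stands still between calls to the robot, and variables do not carry over. Pictures are saved under pics/ and viewed, about 12 in all and at most 16, crops included, and the job is handed in when it is done.

Besides the shell and the picture viewer there is one more tool, called in YAML: its name, and indented under it one key for each argument. drive_tool: Moves the arm, as the interface text tells. Scaled input: -1 to 1 covers 0.12 m each way for a shift and 0.5 rad each way for a turn. Its arguments: {"type":"object","properties":{"series":{"type":"string"},"newtons":{"type":"number"}},"required":["series"]}

```bash
ls; mkdir -p pics; cat > h.py <<'E'
import numpy as np, cv2
from rig import telemetry, eyes, ctrl, nets
def K(p): return np.array([[p["fx"],0,p["cx"]],[0,p["fy"],p["cy"]],[0,0,1.]])
def ray(p,u,v):
    q=cv2.undistortPoints(np.array([[[u,v]]],float),K(p),np.array(p["D"],float))[0,0]
    V=np.array(p["view"]);R=V[:3,:3];t=V[:3,3]
    return -R.T@t, R.T@np.array([q[0],-q[1],-1.])
def at(p,u,v,z):
    o,d=ray(p,u,v); return o+d*(z-o[2])/d[2]
def proj(p,X):
    V=np.array(p["view"]);c=(V[:3,:3]@np.atleast_2d(X).T).T+V[:3,3]
    c=c*[1,-1,-1]
    return cv2.projectPoints(c.reshape(-1,1,3),np.zeros(3),np.zeros(3),K(p),np.array(p["D"],float))[0][:,0]
def save(p,n,crop=None,s=1):
    f=p["frame"][:,:,::-1]
    if crop: f=f[crop[1]:crop[3],crop[0]:crop[2]]
    cv2.imwrite("pics/"+n,cv2.resize(f,None,fx=s,fy=s,interpolation=cv2.INTER_CUBIC))
E
python3 - <<'E'
from h import *
print(telemetry.sense(), ctrl.grip_depth)
for n in("scene","top"):
    p=eyes.capture(n); save(p,n+"0.png"); o,d=ray(p,320,240); print(n,o.round(),d.round(2),p["fx"],p["D"])
    for k in("jar_1_mid","bin","board","tray","spoon_ring","mug","mortar","pestle","white_jar","sauce","dish","tin"):
        print(k,[(round(r["confidence"],2),np.round(r["rect"]).tolist()) for r in nets.spot_in(k,p)[:5]])
E
```

```text
pics
{'time_s': 0.0, 'joints': array([-1.40435871e+00,  3.13449847e-01,  1.49846360e+00, -3.84374028e-06,
        1.33101973e+00, -2.23379017e-01]), 'dq': array([ 1.18848234e-03, -7.44047688e-05, -3.60625026e-04, -7.36225443e-07,
       -1.00274815e-03,  1.99315023e-03]), 'tau': array([ 9.68833738e-04, -4.12261963e+01, -2.59747320e+01, -1.49084399e-04,
        4.06236053e-03,  4.19962612e-05]), 'eef_pos': array([ 199.46167503, -485.33943996,  230.72518096]), 'ee_rot': array([-6.70043764e-04,  9.81065121e-01,  1.93676995e-01,  1.72144328e-05]), 'force': array([ 0.0325154 , -0.59421918, -0.04959569]), 'wrist_torque': array([-0.0136633 , -0.02167735,  0.05434141]), 'grip_width': 0.9975221480427954} 18.700000000000003
scene [1167. -529. 1022.] [-0.47  0.43 -0.77] 453.2087296577093 [-0.03524542  0.          0.          0.          0.        ]
jar_1_mid [(0.66, [349.0, 209.0, 376.0, 223.0]), (0.48, [386.0, 181.0, 411.0, 205.0])]
bin [(0.75, [306.0, 147.0, 418.0, 238.0])]
board [(0.71, [245.0, 207.0, 321.0, 267.0]), (0.45, [122.0, 314.0, 191.0, 385.0])]
tray [(0.62, [185.0, 247.0, 260.0, 31
[... 789 characters left out ...]
.0, 280.0, 324.0]), (0.4, [372.0, 261.0, 428.0, 312.0])]
board [(0.85, [301.0, 259.0, 360.0, 312.0]), (0.63, [457.0, 223.0, 512.0, 275.0])]
tray [(0.73, [371.0, 259.0, 428.0, 314.0])]
spoon_ring [(0.66, [393.0, 218.0, 410.0, 233.0]), (0.17, [378.0, 183.0, 404.0, 213.0])]
mug [(0.75, [306.0, 196.0, 349.0, 229.0]), (0.53, [196.0, 232.0, 228.0, 250.0])]
mortar [(0.68, [456.0, 223.0, 512.0, 272.0])]
pestle [(0.6, [471.0, 301.0, 494.0, 316.0]), (0.38, [390.0, 214.0, 411.0, 233.0]), (0.38, [427.0, 181.0, 460.0, 220.0])]
white_jar [(0.95, [265.0, 168.0, 292.0, 200.0])]
sauce [(0.77, [208.0, 178.0, 244.0, 204.0])]
dish [(0.97, [428.0, 183.0, 457.0, 220.0])]
tin [(0.85, [306.0, 155.0, 333.0, 185.0])]
```

```bash
python3 - <<'E'
from h import *
p=eyes.capture("top"); save(p,"t1.png",(170,140,530,340),2.2)
p=eyes.capture("scene"); save(p,"s1.png",(100,130,460,400),2.2)
E
```

```text
(no output)
```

View pics/t1.png

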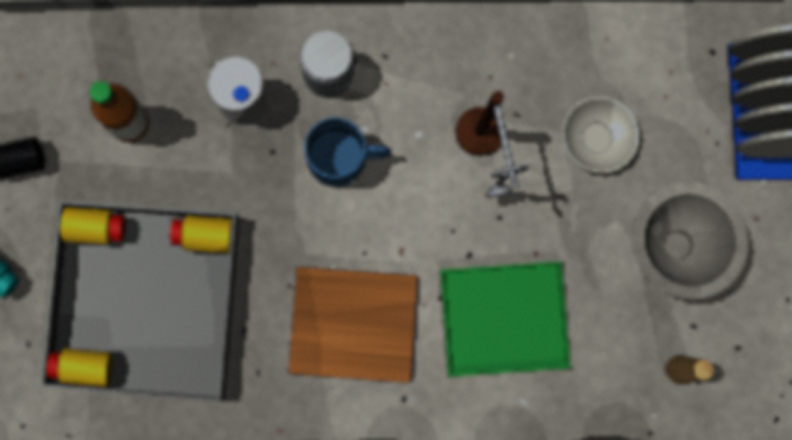

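View pics/s1.png

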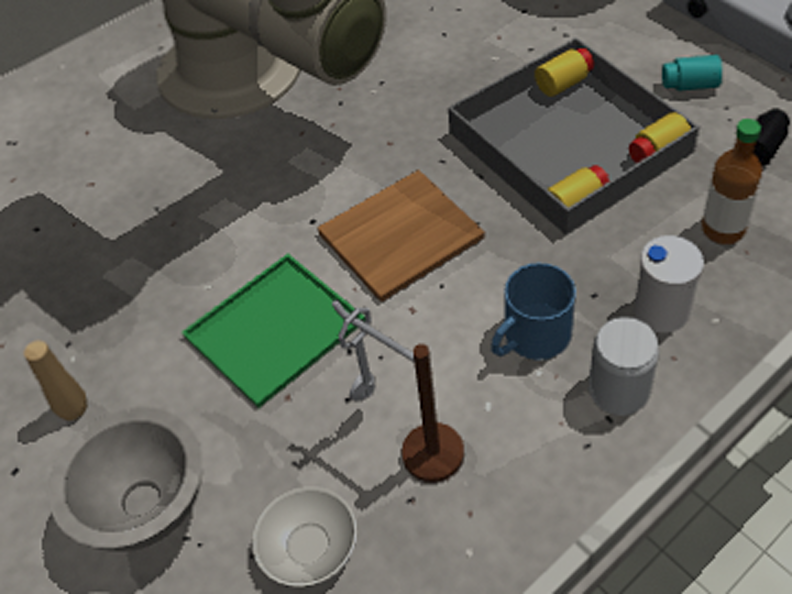

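The top view shows three yellow jars lying in the bin corners. In the crop, the bodies are at about (85,227) with the cap right, (205,234) with the cap left, and (85,368) with the cap left. The board is around (355,325), the tray (505,320), the mug (335,150) and the hook post (480,130), with its wire running down to the spoon at (505,183). Black and turquoise look-alikes lie to the left, outside the bin.

```bash
python3 - <<'E'
from h import *
p=eyes.capture("top"); s=eyes.capture("scene")
a=cv2.resize(p["frame"][170:240,370:420,::-1],(400,560),interpolation=cv2.INTER_CUBIC)
b=cv2.resize(s["frame"][260:330,245:295,::-1],(400,560),interpolation=cv2.INTER_CUBIC)
cv2.imwrite("pics/sp.png",np.hstack([a,b]))
c=lambda u,v:(170+u/2.2,140+v/2.2)
def P(l,z): return np.array([at(p,*c(*q),z)[:2] for q in l])
for n,l,z in(("bin",[(62,206),(238,216),(222,397),(44,382)],50),("board",[(296,267),(418,274),(410,382),(289,375)],16),("tray",[(441,268),(561,262),(570,369),(448,376)],12)):
    X=P(l,z); e=np.diff(np.vstack([X,X[:1]]),axis=0); print(n,X.mean(0).round(),np.hypot(*e.T).round(),np.degrees(np.arctan2(e[:,1],e[:,0])).round(1),X.round().tolist())
hsv=cv2.cvtColor(p["frame"],cv2.COLOR_RGB2HSV)
for n,lo,hi in(("yel",(20,140,70),(35,255,255)),("red",(0,150,60),(6,255,255))):
    m=cv2.inRange(hsv,lo,hi); k,L,st,ce=cv2.connectedComponentsWithStats(m)
    for i in range(1,k):
        if st[i,4]>15 and ce[i][0]<290: print(n,st[i],at(p,*ce[i],35).round(1), cv2.minAreaRect(np.argwhere(L==i)[:,::-1].astype(np.float32)))
for n,q,z in(("mugrim",(336,151),85),("post foot",(480,131),0),("mortar",(690,240),85),("pestle",(705,370),125),("dish",(602,134),30),("tin",(327,58),100),("white",(235,84),105),("sauce",(98,91),190)): print(n,P([q],z).round())
E
```

```text
bin [485. 257.] [246. 247. 245. 243.] [-94.  174.9  85.   -4.9] [[616.0, 369.0], [598.0, 124.0], [352.0, 146.0], [373.0, 390.0]]
board [449. -32.] [170. 150. 167. 150.] [-94.  174.7  86.1  -4.1] [[530.0, 46.0], [518.0, -124.0], [369.0, -110.0], [380.0, 57.0]]
tray [ 455. -244.] [169. 149. 170. 150.] [ -87.9 -177.1   92.4    2.5] [[526.0, -156.0], [532.0, -325.0], [383.0, -332.0], [376.0, -163.0]]
yel [197 234  23  17 342] [590.9 342.1  35. ] ((207.8207244873047, 242.15174865722656), (21.591825485229492, 15.944732666015625), 4.763641834259033)
yel [253 238  22  17 342] [576.9 170.4  35. ] ((263.5, 246.0), (16.0, 21.0), 90.0)
yel [197 298  22  18 339] [393.6 340.4  35. ] ((207.5758819580078, 306.58966064453125), (21.840961456298828, 15.861687660217285), 4.763641834259033)
red [220 237   6  13  71] [587.3 297.3  35. ] ((222.5, 243.0), (12.0, 5.0), 90.0)
red [248 240   4  11  42] [580.4 213.3  35. ] ((249.5, 245.0), (10.0, 3.0), 90.0)
red [191 300   6  12  50] [397.7 384.8  35. ] ((193.192626953125, 305.38116455078125), (4.61732292175293, 11.226431846618652), 5.19442892074585)
mugrim [[680. -12.]]
post foot [[ 723. -218.]]
mortar [[ 553. -487.]]
pestle [[ 379. -486.]]
dish [[ 710. -386.]]
tin [[806.  -2.]]
white [[770. 122.]]
sauce [[743. 289.]]
```

View pics/sp.png

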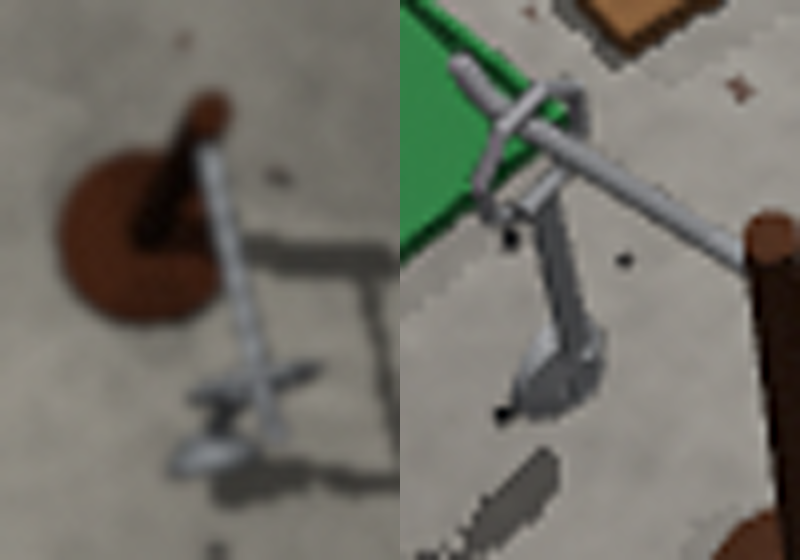

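```bash
python3 - <<'E'
from h import *
p=eyes.capture("top"); s=eyes.capture("scene")
def tri(a,b):
    (o,d),(q,e)=ray(p,*a),ray(s,*b); d/=np.linalg.norm(d);e/=np.linalg.norm(e)
    t=np.linalg.lstsq(np.c_[d,-e],q-o,rcond=None)[0]; A=o+d*t[0];B=q+e*t[1]; return ((A+B)/2).round(1),np.linalg.norm(A-B).round(1)
print("hook",tri((402.3,217.5),(260,275.6)),at(p,402.3,217.5,192),at(s,260,275.6,192))
print("posttop",at(p,396.5,183.75,212),at(s,291.2,289.4,212))
print("bowl",tri((396.2,226.2),(265,307)),at(p,396.2,226.2,55),at(s,265,307,55))
print("tip",at(p,404.8,224.5,200),at(s,252,267,200))
print("ringL,R",at(p,393.8,218.8,175),at(p,410,215.6,180),at(s,263,273,194),at(s,258,286,160))
R=[r["rect"] for r in nets.spot_in("mug",s)[:1]];print(R)
E
```

```text
hook (array([ 634.1, -230.8,  186.4]), np.float64(5.7)) [ 631.68041905 -232.40793545  192.        ] [ 639.25835188 -230.45185727  192.        ]
posttop [ 722.08451034 -216.82418123  212.        ] [ 726.68181101 -212.37642086  212.        ]
bowl (array([ 631.1, -232. ,   49.7]), np.float64(4.0)) [ 629.2089311  -232.98436845   55.        ] [ 635.08966885 -231.93513406   55.        ]
tip [ 610.82650687 -237.44221888  200.        ] [ 613.18936458 -231.44118217  200.        ]
ringL,R [ 631.28375293 -211.05799258  175.        ] [ 638.85375389 -255.76186405  180.        ] [ 639.66227542 -221.85139947  194.        ] [ 638.43765014 -240.47173488  160.        ]
[[327.0, 247.0, 359.2, 293.6]]
```

```bash
cat >> h.py <<'E'
from scipy.spatial.transform import Rotation as Rn
def pose():
    s=telemetry.sense(); q=np.array(s["ee_rot"]); return np.array(s["eef_pos"]),Rn.from_quat(np.r_[q[1:],q[0]]),s
def ori(jaw,lean=0,az=0):
    """tool down, tool y at yaw `jaw` deg; tool axis leaned so that it points toward azimuth az by lean deg from straight down"""
    j=np.radians(jaw); y=np.array([np.cos(j),np.sin(j),0]); z=np.array([0,0,-1.]); x=np.cross(y,z)
    a=np.radians(az); ax=np.cross(z,[np.cos(a),np.sin(a),0])
    return Rn.from_rotvec(ax*np.radians(lean))*Rn.from_matrix(np.c_[x,y,z])
def plan(wps,p=None,R=None):
    """wps: list of (pos, Rot or None). prints calls in tool frame, normalised"""
    if p is None: p,R,_=pose()
    for P,Q in wps:
        P=np.array(P,float); Q=R if Q is None else Q; w=(R.inv()*Q).as_rotvec()
        n=1
        while 1:
            steps=[];a=p;A=R
            for i in range(1,n+1):
                b=p+(P-p)*i/n; B=R*Rn.from_rotvec(w*i/n)
                steps.append(np.r_[A.inv().apply(b-a)/120,(A.inv()*B).as_rotvec()/.5]); a,A=b,B
            if np.abs(steps).max()<=1: break
            n+=1
        for s in steps: print(" ".join(f"{v:.3f}" for v in s), f" |{np.linalg.norm(s[:3])*120:.0f}mm {np.degrees(np.linalg.norm(s[3:])*.5):.0f}deg")
        print("--"); p,R=P,Q
def log():
    import json
    p,R,s=pose(); open("log.txt","a").write(json.dumps([list(map(float,s["joints"])),p.tolist(),R.as_quat().tolist()])+"\n")
    print("t",round(s["time_s"],2),"p",p.round(1),"z",R.as_matrix()[:,2].round(3),"y",R.as_matrix()[:,1].round(3),"F",np.round(s["force"],2),"g",round(s["grip_width"],3),"q",np.round(s["joints"],2))
E
python3 - <<'E'
from h import *
log()
plan([([602,332,110],ori(-4.5))])
E
```

```text
t 1.65 p [ 199.5 -485.6  231.3] z [-0.  0. -1.] y [ 0.38  -0.925 -0.   ] F [-0.13  0.53  0.53] g 0.999 q [-1.4   0.31  1.5  -0.    1.33 -0.22]
0.711 -0.628 0.126 -0.000 -0.000 -0.276  |115mm 8deg
0.791 -0.525 0.126 -0.000 -0.000 -0.276  |115mm 8deg
0.856 -0.411 0.126 -0.000 -0.000 -0.276  |115mm 8deg
0.904 -0.290 0.126 -0.000 -0.000 -0.276  |115mm 8deg
0.935 -0.163 0.126 -0.000 -0.000 -0.276  |115mm 8deg
0.949 -0.033 0.126 -0.000 -0.000 -0.276  |115mm 8deg
0.944 0.098 0.126 -0.000 -0.000 -0.276  |115mm 8deg
0.922 0.227 0.126 -0.000 -0.000 -0.276  |115mm 8deg
--
```

drive_tool:
  series: "0.71 -0.63 0.126 0 0 -0.276 0; 0.71 -0.63 0.126 0 0 -0.276 0; 0.71 -0.63 0.126 0 0 -0.276 0; 0.71 -0.63 0.126 0 0 -0.276 0"
  newtons: 40

```text
time_s: 2.05
eef_pos: [250.3, -382.1, 216.4]
ee_rot: [0.0, 0.965, 0.262, 0.0]
force: [1.0, -1.0, 0.5]
grip_width: 0.329
```

drive_tool:
  series: "0.79 -0.525 0.126 0 0 -0.276 0; 0.79 -0.525 0.126 0 0 -0.276 0; 0.79 -0.525 0.126 0 0 -0.276 0; 0.79 -0.525 0.126 0 0 -0.276 0"

```text
time_s: 2.45
eef_pos: [300.8, -279.6, 201.5]
ee_rot: [0.0, 0.944, 0.329, 0.0]
force: [-0.7, -0.4, 0.6]
grip_width: 0.007
```

drive_tool:
  series: "0.856 -0.41 0.126 0 0 -0.276 0; 0.856 -0.41 0.126 0 0 -0.276 0; 0.856 -0.41 0.126 0 0 -0.276 0; 0.856 -0.41 0.126 0 0 -0.276 0"

```text
time_s: 2.85
eef_pos: [351.4, -177.6, 186.4]
ee_rot: [0.001, 0.919, 0.394, -0.0]
force: [-0.1, -0.1, -0.4]
grip_width: 0.001
```

drive_tool:
  series: "0.904 -0.29 0.126 0 0 -0.276 0; 0.904 -0.29 0.126 0 0 -0.276 0; 0.904 -0.29 0.126 0 0 -0.276 0; 0.904 -0.29 0.126 0 0 -0.276 0"

```text
time_s: 3.25
eef_pos: [401.9, -75.7, 171.2]
ee_rot: [0.001, 0.89, 0.457, -0.0]
force: [0.2, -0.2, -0.1]
grip_width: -0.001
```

drive_tool:
  series: "0.935 -0.163 0.126 0 0 -0.276 0; 0.935 -0.163 0.126 0 0 -0.276 0; 0.935 -0.163 0.126 0 0 -0.276 0; 0.935 -0.163 0.126 0 0 -0.276 0"

```text
time_s: 3.65
eef_pos: [452.4, 25.8, 155.9]
ee_rot: [0.001, 0.856, 0.517, -0.0]
force: [-0.1, -0.4, 0.1]
grip_width: 0.002
```

drive_tool:
  series: "0.949 -0.033 0.126 0 0 -0.276 0; 0.949 -0.033 0.126 0 0 -0.276 0; 0.949 -0.033 0.126 0 0 -0.276 0; 0.949 -0.033 0.126 0 0 -0.276 0"

```text
time_s: 4.05
eef_pos: [502.6, 127.2, 140.3]
ee_rot: [0.001, 0.818, 0.575, -0.001]
force: [-1.1, 0.3, -0.1]
grip_width: 0.002
```

drive_tool:
  series: "0.944 0.098 0.126 0 0 -0.276 0; 0.944 0.098 0.126 0 0 -0.276 0; 0.944 0.098 0.126 0 0 -0.276 0; 0.944 0.098 0.126 0 0 -0.276 0"

```text
time_s: 4.45
eef_pos: [552.9, 228.3, 124.8]
ee_rot: [0.001, 0.777, 0.63, -0.001]
force: [-0.7, -0.8, -0.4]
grip_width: -0.002
```

```bash
python3 - <<'E'
from h import *
log()
plan([([602,332,100],ori(-4.5)),([602,332,62],ori(-4.5)),])
E
```

```text
t 4.45 p [552.9 228.3 124.8] z [ 0.    -0.003 -1.   ] y [ 0.978 -0.207  0.001] F [-0.72 -0.75 -0.36] g -0.002 q [ 0.2   0.57  1.4  -0.    1.17  0.41]
0.931 0.222 0.204 0.001 0.005 -0.259  |117mm 7deg
--
0.000 0.000 0.317 0.000 0.000 0.000  |38mm 0deg
--
```

drive_tool:
  series: "0.93 0.22 0.2 0 0 -0.259 0; 0.93 0.22 0.2 0 0 -0.259 0; 0.93 0.22 0.2 0 0 -0.259 0; 0.93 0.22 0.2 0 0 -0.259 0; 0.93 0.22 0.2 0 0 -0.259 0"

```text
time_s: 4.95
eef_pos: [602.3, 329.1, 101.1]
ee_rot: [0.001, 0.735, 0.678, -0.001]
force: [-0.8, -0.1, -0.1]
grip_width: -0.0
```

drive_tool:
  series: "0 0 0.2 0 0 0 0; 0 0 0.36 0 0 0 0; 0 0 0.37 0 0 0 0; 0 0 0.37 0 0 0 0"

```text
time_s: 5.35
eef_pos: [602.7, 327.4, 57.9]
ee_rot: [0.001, 0.736, 0.677, -0.001]
force: [-0.1, -0.3, 0.6]
grip_width: -0.002
```

drive_tool:
  series: "0 0 0.015 0 0 0 0; 0 0 0.015 0 0 0 0"

```text
time_s: 5.55
eef_pos: [603.3, 327.0, 57.4]
ee_rot: [0.002, 0.736, 0.677, -0.0]
force: [-1.2, -0.4, -0.2]
grip_width: -0.001
```

drive_tool:
  series: "0 0 0.015 0 0 0 0; 0 0 0.015 0 0 0 0"

```text
time_s: 5.75
eef_pos: [603.4, 327.0, 56.0]
ee_rot: [0.002, 0.736, 0.677, 0.0]
force: [0.2, -0.8, -0.5]
grip_width: 0.003
```

```bash
python3 - <<'E'
from h import *
log(); p=eyes.capture("scene"); save(p,"s2.png",(290,120,430,250),5)
E
```

```text
t 5.75 p [603.4 327.   56. ] z [ 0.003 -0.003 -1.   ] y [ 0.997 -0.083  0.003] F [ 0.19 -0.79 -0.54] g 0.003 q [ 0.33  0.83  1.13 -0.    1.18  0.41]
```

View pics/s2.png

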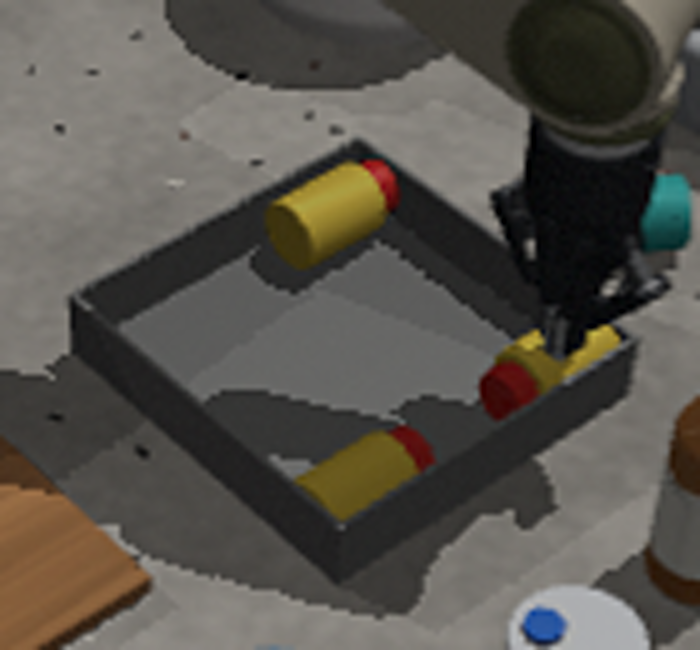

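The fingertips stand over jar A at (560,350), centred on its body. All three jars are still in their corners. Next I press lightly and roll.

drive_tool:
  series: "0 0 0.02 0 0 0 0; 0 0 0.02 0 0 0 0; 0 0 0.02 0 0 0 0"

```text
time_s: 6.1
eef_pos: [603.4, 327.1, 53.5]
ee_rot: [0.002, 0.736, 0.677, 0.0]
force: [0.6, 0.8, 0.8]
grip_width: 0.001
```

drive_tool:
  series: "0 0 0.02 0 0 0 0; 0 0 0.02 0 0 0 0; 0 0 0.02 0 0 0 0"

```text
time_s: 6.4
eef_pos: [604.7, 327.1, 53.0]
ee_rot: [0.003, 0.736, 0.677, 0.002]
force: [0.5, -1.7, 9.2]
grip_width: -0.0
```

drive_tool:
  series: "0 -0.05 0.01 0 0 0 0; 0 -0.1 0.01 0 0 0 0; 0 -0.15 0.01 0 0 0 0; 0 -0.2 0.01 0 0 0 0; 0 -0.25 0.01 0 0 0 0; 0 -0.3 0.01 0 0 0 0; 0 -0.35 0.01 0 0 0 0; 0 -0.4 0.01 0 0 0 0; 0 -0.43 0.01 0 0 0 0; 0 -0.43 0.01 0 0 0 0"

```text
time_s: 7.4
eef_pos: [553.4, 331.5, 52.6]
ee_rot: [0.004, 0.736, 0.677, 0.002]
force: [-0.8, -2.3, 8.0]
grip_width: -0.004
```

```bash
cat >> h.py <<'E'
def jars(p):
    hsv=cv2.cvtColor(p["frame"],cv2.COLOR_RGB2HSV); out=[]
    for n,lo,hi in(("yel",(20,140,50),(35,255,255)),("red",(0,150,50),(6,255,255))):
        m=cv2.inRange(hsv,lo,hi); k,L,st,ce=cv2.connectedComponentsWithStats(m)
        for i in range(1,k):
            if st[i,4]>15: print(n,st[i,4],ce[i].round(1),at(p,*ce[i],35).round(1)[:2])
E
python3 - <<'E'
from h import *
log(); jars(eyes.capture("top"))
E
```

```text
t 7.4 p [553.4 331.5  52.6] z [ 0.008 -0.002 -1.   ] y [ 0.997 -0.082  0.008] F [-0.75 -2.29  8.04] g -0.004 q [ 0.36  0.74  1.3  -0.01  1.09  0.45]
yel 339 [263.6 246.1] [576.5 170.2]
yel 29 [216.3 247.6] [573.6 316.1]
red 47 [249.6 245.4] [579.1 213.1]
red 54 [221.1 251.9] [560.3 301. ]
```

drive_tool:
  series: "0 0 -0.4 0 0 0 0; 0 0 -0.8 0 0 0 0.76; 0 0 -0.8 0 0 0 0.76; 0 0 -0.8 0 0 0 0.76; 0 0 -0.8 0 0 0 0.76"

```text
time_s: 7.95
eef_pos: [552.2, 331.4, 147.0]
ee_rot: [0.003, 0.736, 0.677, 0.001]
force: [-0.3, 0.2, -0.3]
grip_width: 0.68
```

```bash
python3 - <<'E'
from h import *
log(); jars(eyes.capture("top")); s=eyes.capture("scene"); jars(s); save(s,"s3.png",(290,120,430,250),4)
E
```

```text
t 7.95 p [552.2 331.4 147. ] z [ 0.006 -0.003 -1.   ] y [ 0.997 -0.082  0.006] F [-0.34  0.25 -0.32] g 0.68 q [ 0.36  0.64  1.22 -0.    1.28  0.44]
yel 352 [263.6 246. ] [576.7 170.2]
yel 168 [212.4 251.7] [561.1 327.9]
yel 36 [216.9 303.7] [402.7 311.8]
red 54 [249.2 245.1] [580.  214.5]
red 70 [221.5 253.2] [556.4 299.7]
yel 336 [354.6 162.6] [400.9 336.8]
yel 302 [396.2 185.8] [568.9 349.3]
yel 236 [361.3 214.3] [575.6 181.5]
red 28 [366.7 155.6] [404.8 391.5]
red 101 [384.8 192.9] [564.8 299.7]
red 31 [372.7 208.9] [584.5 222.1]
```

View pics/s3.png

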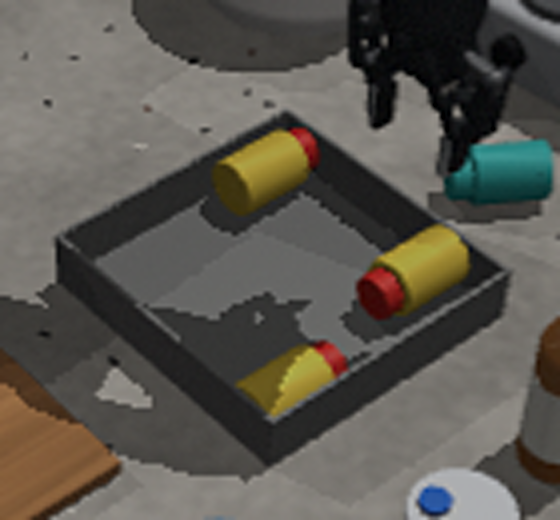

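```bash
python3 - <<'E'
from h import *
log(); plan([([560,336,62],ori(-5)),([560,336,8],None)])
E
```

```text
t 8.05 p [552.3 331.4 147. ] z [ 0.006 -0.003 -1.   ] y [ 0.997 -0.082  0.006] F [-0.11 -0.1  -0.61] g 0.759 q [ 0.36  0.64  1.22 -0.    1.28  0.44]
0.045 0.057 0.708 0.012 0.005 0.010  |85mm 0deg
--
0.000 0.000 0.450 0.000 0.000 0.000  |54mm 0deg
--
```

drive_tool:
  series: "0.045 0.057 0.4 0 0 0.01 0.78; 0.045 0.057 0.7 0.01 0 0.01 0.78; 0.045 0.057 0.7 0.01 0 0.01 0.78; 0.045 0.057 0.7 0.01 0 0.01 0.78"

```text
time_s: 8.45
eef_pos: [560.1, 336.0, 63.3]
ee_rot: [0.001, 0.737, 0.676, -0.001]
force: [0.5, 0.4, 0.0]
grip_width: 0.778
```

drive_tool:
  series: "0 0 0.15 0 0 0 0.78; 0 0 0.3 0 0 0 0.78; 0 0 0.45 0 0 0 0.78; 0 0 0.45 0 0 0 0.78; 0 0 0.45 0 0 0 0.78"

```text
time_s: 8.95
eef_pos: [561.1, 336.2, 11.5]
ee_rot: [0.002, 0.737, 0.676, 0.001]
force: [-0.2, -0.7, -0.0]
grip_width: 0.782
```

drive_tool:
  series: "0 0 0.02 0 0 0 0; 0 0 0.02 0 0 0 0; 0 0 0.02 0 0 0 0; 0 0 0.02 0 0 0 0; 0 0 0.02 0 0 0 0; 0 0 0.02 0 0 0 0"
  newtons: 40

```text
time_s: 9.55
eef_pos: [562.2, 336.7, 11.4]
ee_rot: [0.002, 0.737, 0.676, 0.002]
force: [-1.5, -0.6, 6.2]
grip_width: 0.575
```

drive_tool:
  series: "0 0 -0.1 0 0 0 0; 0 0 -0.2 0 0 0 0; 0 0 -0.3 0 0 0 0; 0 0 -0.3 0 0 0 0; 0 0 -0.3 0 0 0 0; 0 0 -0.3 0 0 0 0"

```text
time_s: 10.15
eef_pos: [561.7, 336.6, 46.9]
ee_rot: [0.002, 0.737, 0.676, 0.002]
force: [0.2, 0.0, -0.8]
grip_width: 0.574
```

```bash
cat >> h.py <<'E'
def weigh(n=10):
    F=[]
    for i in range(n): eyes.capture("top"); F.append(telemetry.sense()["force"])
    print("F",np.mean(F,0).round(2),np.std(F,0).round(2))
E
python3 - <<'E'
from h import *
weigh(); log(); plan([([485,255,45],None)])
E
```

```text
F [ 0.03 -0.07 -0.57] [0.69 0.48 0.48]
t 10.65 p [562.  336.7  47.4] z [ 0.006 -0.    -1.   ] y [ 0.996 -0.087  0.006] F [-1.03 -0.74 -1.45] g 0.572 q [ 0.36  0.77  1.27 -0.    1.1   0.45]
-0.735 -0.580 0.016 0.000 0.000 0.000  |112mm 0deg
--
```

drive_tool:
  series: "-0.3 -0.24 0 0 0 0 0; -0.6 -0.47 0 0 0 0 0; -0.735 -0.58 0 0 0 0 0; -0.735 -0.58 0.016 0 0 0 0; -0.735 -0.58 0.016 0 0 0 0"

```text
time_s: 11.15
eef_pos: [485.4, 255.0, 45.3]
ee_rot: [0.002, 0.737, 0.675, 0.003]
force: [0.1, -0.1, -0.5]
grip_width: 0.575
```

drive_tool:
  series: "0 0 0.1 0 0 0 0; 0 0 0.2 0 0 0 0; 0 0 0.27 0 0 0 0; 0 0 0.29 0 0 0 0; 0 0 0.29 0 0 0 0"

```text
time_s: 11.65
eef_pos: [485.7, 255.2, 11.0]
ee_rot: [0.002, 0.737, 0.676, 0.002]
force: [-5.5, -3.0, 16.0]
grip_width: 0.571
```

```bash
python3 - <<'E'
from h import *
log()
E
```

```text
t 11.65 p [485.7 255.2  11. ] z [ 0.007 -0.    -1.   ] y [ 0.996 -0.087  0.007] F [-5.52 -2.96 16.05] g 0.571 q [ 0.27  0.63  1.65 -0.    0.85  0.36]
```

drive_tool:
  series: "0 0 -0.01 0 0 0 0.8; 0 0 -0.01 0 0 0 0.8; 0 0 -0.01 0 0 0 0.8; 0 0 -0.3 0 0 0 0.8; 0 0 -0.6 0 0 0 0.8; 0 0 -0.9 0 0 0 0.8; 0 0 -0.9 0 0 0 0.8"

```text
time_s: 12.35
eef_pos: [487.1, 255.9, 123.2]
ee_rot: [0.004, 0.737, 0.676, 0.006]
force: [0.2, -0.0, 0.4]
grip_width: 0.8
```

```bash
python3 - <<'E'
from h import *
log(); jars(eyes.capture("top")); s=eyes.capture("scene"); jars(s)
def lg(m,z,lean,az,jaw,back):
    O=ori(jaw,lean,az); d=O.as_matrix()[:,2]; g=np.array([*m,z]); return g+18.7*d, g+(18.7-back)*d, O
a,b,O=lg((485,253),33,45,85,-5,75)
plan([(b,O),(a,O)]); print(a,b)
E
```

```text
t 12.35 p [487.1 255.9 123.2] z [ 0.014  0.002 -1.   ] y [ 0.996 -0.087  0.014] F [ 0.22 -0.01  0.43] g 0.8 q [ 0.27  0.47  1.57 -0.    1.09  0.36]
yel 348 [263.6 246. ] [576.9 170.2]
yel 90 [241.  276.8] [483.4 238.7]
red 42 [249.6 245. ] [580.4 213.3]
red 75 [247.9 277.8] [480.3 217.8]
yel 293 [354.1 163.1] [401.5 333.3]
yel 290 [360.3 186.4] [492.1 266.7]
yel 230 [361.3 214.4] [576.1 181.2]
red 97 [348.6 193.4] [488.  218.1]
red 32 [372.4 208.6] [583.1 222.3]
-0.175 -0.000 0.192 0.007 0.785 0.003  |31mm 22deg
-0.235 0.000 0.110 0.007 0.785 0.003  |31mm 22deg
--
-0.000 0.000 0.625 0.000 0.000 0.000  |75mm 0deg
--
[486.15245139 266.17257969  19.77710319] [481.53032014 213.34137771  72.81011178]
```

drive_tool:
  series: "-0.175 0 0.1 0 0.4 0 0.8; -0.175 0 0.15 0 0.785 0 0.8; -0.175 0 0.15 0 0.785 0 0.8; -0.175 0 0.15 0 0.785 0 0.8; -0.175 0 0.15 0 0.785 0 0.8"

```text
time_s: 12.95
eef_pos: [483.1, 234.1, 100.0]
ee_rot: [-0.129, 0.723, 0.663, 0.145]
force: [0.7, 0.2, 0.7]
grip_width: 0.8
```

drive_tool:
  series: "-0.235 0 0.05 0 0.4 0 0.8; -0.235 0 0.1 0 0.785 0 0.8; -0.235 0 0.1 0 0.785 0 0.8; -0.235 0 0.1 0 0.785 0 0.8; -0.235 0 0.1 0 0.785 0 0.8"

```text
time_s: 13.45
eef_pos: [481.2, 213.0, 77.9]
ee_rot: [-0.255, 0.681, 0.626, 0.281]
force: [-0.2, -0.5, 0.1]
grip_width: 0.8
```

```bash
cat >> h.py <<'E'
def lg(m,z,lean,az,jaw,back):
    O=ori(jaw,lean,az); d=O.as_matrix()[:,2]; g=np.array([*m,z]); return g+18.7*d, g+(18.7-back)*d, O
E
python3 - <<'E'
from h import *
log(); jars(eyes.capture("top")); jars(eyes.capture("scene"))
a,b,O=lg((486,252),33,45,85,-5,75)
plan([(a,O)])
E
```

```text
t 13.45 p [481.2 213.   77.9] z [ 0.064  0.7   -0.712] y [ 0.996 -0.087  0.004] F [-0.2  -0.54  0.1 ] g 0.8 q [-0.18  0.52  1.9   0.93  1.06 -0.71]
yel 338 [263.7 245.7] [577.6 169.8]
yel 321 [233.4 276.6] [484.2 262. ]
yel 346 [207.7 306.8] [393.7 339.9]
red 43 [249.5 245.1] [580.1 213.4]
red 75 [248.  277.8] [480.1 217.5]
red 53 [193.2 305.7] [396.9 384.6]
yel 334 [354.7 162.6] [400.9 337. ]
yel 251 [361.5 186.5] [495.  269.1]
yel 225 [361.3 214.5] [576.4 180.8]
red 28 [366.7 155.6] [404.7 391.6]
red 56 [349.2 195.7] [496.2 212.2]
red 32 [372.4 208.6] [583.1 222.3]
-0.037 0.009 0.653 0.006 0.012 0.011  |79mm 0deg
--
```

drive_tool:
  series: "-0.03 0 0.2 0 0 0 0.8; -0.03 0 0.4 0 0 0 0.8; -0.03 0 0.6 0 0 0 0.8; -0.03 0 0.65 0 0 0 0.8; -0.03 0 0.65 0 0 0 0.8"

```text
time_s: 14.05
eef_pos: [485.7, 266.5, 20.8]
ee_rot: [-0.255, 0.68, 0.627, 0.281]
force: [-0.5, 0.7, 0.4]
grip_width: 0.8
```

drive_tool:
  series: "0 0 0 0 0 0 0; 0 0 0 0 0 0 0; 0 0 0 0 0 0 0; 0 0 0 0 0 0 0; 0 0 0 0 0 0 0; 0 0 0 0 0 0 0"
  newtons: 50

```text
time_s: 14.65
eef_pos: [486.2, 266.3, 22.0]
ee_rot: [-0.255, 0.68, 0.627, 0.282]
force: [-1.8, -0.8, 7.3]
grip_width: 0.57
```

```bash
python3 - <<'E'
from h import *
log()
p,R,_=pose()
plan([(p+[0,0,150],None)])
E
```

```text
t 14.65 p [486.2 266.3  22. ] z [ 0.064  0.7   -0.711] y [ 0.997 -0.083  0.007] F [-1.82 -0.85  7.34] g 0.57 q [-0.06  0.65  1.88  1.06  0.94 -0.78]
0.879 0.009 -0.889 0.000 0.000 0.000  |150mm 0deg
--
```

```bash
cat > kin.py <<'E'
from h import *
import json
from scipy.optimize import least_squares
def ry(a): return Rn.from_euler("y",a)
def rz(a): return Rn.from_euler("z",a)
LO=np.array([-2.94,-.97,.19,-1.23,.02,-2.88]);HI=np.array([2.94,2.17,2.56,4.37,3.11,2.88])
def fk(q,k,s4=1,s6=1):
    A=rz(q[0]); B=A*ry(q[1]); C=B*ry(q[2]); D=C*rz(s4*q[3])*ry(q[4]); E=D*rz(s6*q[5])
    p=A.apply([k[0],k[1],k[2]])+B.apply([0,0,k[3]])+C.apply([k[4],0,k[5]])+D.apply([0,k[7],k[6]])
    return p,E
E
python3 - <<'E'
from kin import *
L=[json.loads(l) for l in open("log.txt")][1:]
for s4 in(1,-1):
  for s6 in(1,-1):
    def res(k):
        r=[]
        for q,p,o in L:
            P,E=fk(q,k,s4,s6); r+=list((P-p)/1); r+=list(100*((Rn.from_quat(o).inv()*E*rz(k[8])).as_rotvec()))
        return np.array(r)
    best=min((least_squares(res,[0,116-l,180,400,0,400,250,l,y]) for l in(0,116) for y in(0,1.57,3.14,-1.57)),key=lambda f:f.cost)
    print(s4,s6,best.cost,best.x.round(3).tolist())
    P,E=fk(L[-1][0],best.x,s4,s6);print(P,L[-1][1])
E
```

```text
1 1 8.029067897592209e-26 [0.0, 116.3, 201.3, 438.9, 39.0, 397.5, 255.3, -0.0, 1.571]
[486.23594036 266.25092532  21.95514346] [486.23594035534643, 266.2509253177297, 21.955143463301845]
1 -1 43603.98755754755 [0.0, 116.3, 201.3, 438.9, 39.0, 397.5, 255.3, -0.0, -4.347]
[486.23594036 266.25092532  21.95514346] [486.23594035534643, 266.2509253177297, 21.955143463301845]
-1 1 40325.77245206235 [52.441, 220.427, -121.591, 480.437, 196.743, 382.169, -174.625, -102.414, 1.797]
[490.17542554 263.34893732  10.79662185] [486.23594035534643, 266.2509253177297, 21.955143463301845]
-1 -1 33073.124784964755 [52.441, 220.427, -121.591, 480.437, 196.743, 382.169, -174.625, -102.414, 2.247]
[490.17542582 263.34893862  10.79662255] [486.23594035534643, 266.2509253177297, 21.955143463301845]
```

drive_tool:
  series: "0.2 0 -0.2 0 0 0 0; 0.4 0 -0.4 0 0 0 0; 0.7 0 -0.7 0 0 0 0; 0.88 0 -0.89 0 0 0 0; 0.88 0 -0.89 0 0 0 0; 0.88 0 -0.89 0 0 0 0"

```text
time_s: 15.25
eef_pos: [485.2, 265.9, 172.3]
ee_rot: [-0.254, 0.68, 0.627, 0.282]
force: [0.1, 0.0, -1.0]
grip_width: 0.567
```

```bash
python3 - <<'E'
from h import *
weigh(); log()
E
```

```text
F [ 0.18 -0.03 -0.87] [0.47 0.45 0.47]
t 15.75 p [485.1 266.3 171.9] z [ 0.063  0.7   -0.711] y [ 0.997 -0.083  0.007] F [-0.19  0.53 -0.19] g 0.568 q [-0.06  0.37  1.81  0.89  1.14 -0.44]
```

```bash
cat >> kin.py <<'E'
KP=[0,116.3,201.3,438.9,39.0,397.5,255.3,0]
Y0=rz(np.pi/2)
def FK(q): p,E=fk(q,KP); return p,E*Y0
def ik(P,O,q0):
    def r(q): p,E=FK(q); return np.r_[(p-P)/10,5*(O.inv()*E).as_rotvec()]
    f=least_squares(r,np.clip(q0,LO+1e-3,HI-1e-3),bounds=(LO,HI)); return f.x,f.cost
def track(p0,R0,q0,P,O,n=8):
    "IK along straight interpolation; returns worst cost, min margin, end q"
    w=(R0.inv()*O).as_rotvec(); q=q0; wc=0; mg=9
    for i in range(1,n+1):
        q,c=ik(p0+(np.array(P)-p0)*i/n,R0*Rn.from_rotvec(w*i/n),q); wc=max(wc,c); mg=min(mg,np.min(np.r_[q-LO,HI-q]))
    return wc,mg,q
E
python3 - <<'E'
from kin import *
p,R,s=pose(); q=np.array(s["joints"])
for ph in range(-90,120,15):
    O=ori(ph,-45,ph+90); d=O.as_matrix()[:,2]; g=np.array([450,-205,150]); P=g+18.7*d
    w,m,e=track(p,R,q,P,O); w2,m2,e2=track(P,O,e,P-[0,0,105],O,3)
    print(ph,d.round(2),"%.2g %.2f %.2g %.2f"%(w,m,w2,m2),e2.round(2), (np.abs(e2-q)).max().round(1))
E
```

```text
-90 [-0.71  0.   -0.71] 3.3e-28 0.76 8.5e-22 0.88 [-0.5   0.89  1.31 -0.35  1.66  1.17] 1.6
-75 [-0.68 -0.18 -0.71] 1.5e-28 0.75 1.2e-20 0.75 [-0.44  0.86  1.37 -0.48  1.56  1.03] 1.5
-60 [-0.61 -0.35 -0.71] 6.3e-28 0.63 1.8e-28 0.63 [-0.39  0.82  1.46 -0.6   1.43  0.92] 1.5
-45 [-0.5  -0.5  -0.71] 2.8e-28 0.52 4.5e-28 0.50 [-0.36  0.77  1.57 -0.73  1.29  0.82] 1.6
-30 [-0.35 -0.61 -0.71] 1.5e-23 0.42 4.1e-28 0.35 [-0.33  0.71  1.69 -0.88  1.12  0.75] 1.8
-15 [-0.18 -0.68 -0.71] 9.5e-27 0.30 7.3e-22 0.18 [-0.32  0.65  1.82 -1.05  0.95  0.71] 1.9
0 [ 0.   -0.71 -0.71] 1.8e-21 0.17 0.0097 0.00 [-0.35  0.6   1.94 -1.23  0.77  0.66] 2.1
15 [ 0.18 -0.68 -0.71] 1.3e-24 0.02 0.25 0.00 [-0.41  0.53  1.99 -1.23  0.6   0.41] 2.1
30 [ 0.35 -0.61 -0.71] 0.019 0.00 0.57 0.00 [-0.51  0.46  2.07 -1.23  0.36  0.12] 2.1
45 [ 0.5  -0.5  -0.71] 0.018 0.00 0.64 0.00 [-0.64  0.42  2.15 -1.23  0.06 -0.22] 2.1
60 [ 0.61 -0.35 -0.71] 0.031 0.00 0.68 0.00 [-0.67  0.41  2.16  1.19  0.02 -2.88] 2.4
75 [ 0.68 -0.18 -0.71] 0.21 0.00 1.1 0.00 [-0.74  0.4   2.14  0.95  0.2  -2.88] 2.4
90 [ 0.71 -0.   -0.71] 0.7 0.00 1.7 0.00 [-0.77  0.41  2.08  0.73  0.37 -2.88] 2.4
105 [ 0.68  0.18 -0.71] 1.6 0.00 2.7 0.00 [-0.78  0.43  2.01  0.55  0.52 -2.88] 2.4
```

```bash
python3 - <<'E'
from kin import *
p,R,s=pose(); q=np.array(s["joints"])
for ph in(-50,-40,-30):
    O=ori(ph,-45,ph+90); d=O.as_matrix()[:,2]; g=np.array([430,-283,150]); P=g+18.7*d
    w,m,e=track(p,R,q,P,O); w2,m2,e2=track(P,O,e,P-[0,0,100],O,3)
    print(ph,d.round(2),"%.2g %.2f %.2g %.2f"%(w,m,w2,m2),e2.round(2),e.round(2))
    if ph==-40: plan([(P,O),(P-[0,0,97],O)])
E
```

```text
-50 [-0.54 -0.45 -0.71] 2.2e-28 0.50 8.6e-29 0.47 [-0.5   0.77  1.54 -0.76  1.28  0.77] [-0.5   0.62  1.5  -0.73  1.42  0.64]
-40 [-0.45 -0.54 -0.71] 5.5e-28 0.43 4.1e-28 0.38 [-0.49  0.74  1.62 -0.85  1.16  0.72] [-0.49  0.57  1.59 -0.8   1.3   0.56]
-0.708 -0.028 -0.618 0.004 -0.605 0.272  |113mm 19deg
-0.857 0.078 -0.379 0.004 -0.605 0.272  |113mm 19deg
-0.912 0.199 -0.109 0.004 -0.605 0.272  |113mm 19deg
-0.868 0.322 0.162 0.004 -0.605 0.272  |113mm 19deg
-0.730 0.432 0.406 0.004 -0.605 0.272  |113mm 19deg
--
0.572 0.000 0.572 0.000 0.000 0.000  |97mm 0deg
--
-30 [-0.35 -0.61 -0.71] 7.6e-25 0.36 1.5e-27 0.27 [-0.48  0.7   1.71 -0.96  1.04  0.68] [-0.48  0.52  1.67 -0.87  1.17  0.49]
```

drive_tool:
  series: "-0.24 -0.01 -0.2 0 -0.2 0.09 0; -0.47 -0.02 -0.4 0 -0.4 0.18 0; -0.71 -0.028 -0.62 0 -0.6 0.27 0; -0.71 -0.028 -0.62 0 -0.605 0.272 0; -0.71 -0.028 -0.62 0 -0.605 0.272 0"

```text
time_s: 16.25
eef_pos: [472.5, 154.2, 165.0]
ee_rot: [-0.176, 0.755, 0.611, 0.159]
force: [-0.4, 0.7, -0.8]
grip_width: 0.567
```

drive_tool:
  series: "-0.29 0.026 -0.13 0 -0.2 0.09 0; -0.57 0.052 -0.25 0 -0.4 0.18 0; -0.857 0.078 -0.38 0 -0.6 0.27 0; -0.857 0.078 -0.38 0 -0.605 0.272 0; -0.857 0.078 -0.38 0 -0.605 0.272 0"

```text
time_s: 16.75
eef_pos: [459.5, 43.4, 157.5]
ee_rot: [-0.094, 0.81, 0.578, 0.032]
force: [0.5, 0.9, -1.0]
grip_width: 0.566
```

drive_tool:
  series: "-0.3 0.066 -0.04 0 -0.2 0.09 0; -0.6 0.13 -0.07 0 -0.4 0.18 0; -0.91 0.2 -0.11 0 -0.6 0.27 0; -0.91 0.2 -0.11 0 -0.605 0.272 0; -0.91 0.2 -0.11 0 -0.605 0.272 0"

```text
time_s: 17.25
eef_pos: [446.9, -66.9, 149.7]
ee_rot: [-0.009, 0.842, 0.53, -0.096]
force: [-0.4, -0.3, -0.7]
grip_width: 0.569
```

drive_tool:
  series: "-0.29 0.11 0.05 0 -0.2 0.09 0; -0.58 0.21 0.11 0 -0.4 0.18 0; -0.868 0.322 0.16 0 -0.6 0.27 0; -0.868 0.322 0.16 0 -0.605 0.272 0; -0.868 0.322 0.16 0 -0.605 0.272 0"

```text
time_s: 17.75
eef_pos: [434.4, -177.2, 141.8]
ee_rot: [0.076, 0.852, 0.468, -0.221]
force: [0.4, 0.1, -0.1]
grip_width: 0.568
```

```bash
python3 - <<'E'
from kin import *
log(); O=ori(-40,-45,50); d=O.as_matrix()[:,2]; g=np.array([430,-283,150]); P=g+18.7*d
plan([(P,O),(P-[0,0,92],O)])
E
```

```text
t 17.75 p [ 434.4 -177.2  141.8] z [-0.306 -0.337 -0.89 ] y [ 0.831 -0.55  -0.078] F [ 0.39  0.13 -0.05] g 0.568 q [-0.4   0.43  1.66 -0.47  1.25  0.36]
-0.769 0.445 0.396 0.007 -0.627 0.276  |117mm 20deg
--
0.542 0.000 0.542 0.000 0.000 0.000  |92mm 0deg
--
```

drive_tool:
  series: "-0.26 0.15 0.13 0 -0.2 0.09 0; -0.52 0.3 0.26 0 -0.4 0.18 0; -0.77 0.445 0.396 0 -0.6 0.27 0; -0.77 0.445 0.396 0.007 -0.627 0.276 0; -0.77 0.445 0.396 0.007 -0.627 0.276 0; -0.77 0.445 0.396 0.007 -0.627 0.276 0"

```text
time_s: 18.35
eef_pos: [421.9, -292.0, 137.2]
ee_rot: [0.162, 0.837, 0.391, -0.346]
force: [-0.4, 0.4, -0.2]
grip_width: 0.568
```

drive_tool:
  series: "0.15 0 0.15 0 0 0 0; 0.3 0 0.3 0 0 0 0; 0.45 0 0.45 0 0 0 0; 0.54 0 0.54 0 0 0 0; 0.54 0 0.54 0 0 0 0; 0.54 0 0.54 0 0 0 0"

```text
time_s: 18.95
eef_pos: [422.5, -291.7, 46.5]
ee_rot: [0.162, 0.838, 0.391, -0.345]
force: [-0.2, -0.9, 0.5]
grip_width: 0.568
```

```bash
python3 - <<'E'
from kin import *
log(); s=eyes.capture("scene"); save(s,"s4.png",(170,220,320,340),4)
O=ori(-40,-45,50); plan([(pose()[0]-[0,0,8],O)])
E
```

```text
t 18.95 p [ 422.5 -291.7   46.5] z [-0.452 -0.542 -0.709] y [ 0.767 -0.641  0.001] F [-0.15 -0.86  0.51] g 0.568 q [-0.49  0.72  1.62 -0.85  1.17  0.7 ]
0.047 -0.000 0.047 0.006 -0.006 -0.000  |8mm 0deg
--
```

View pics/s4.png

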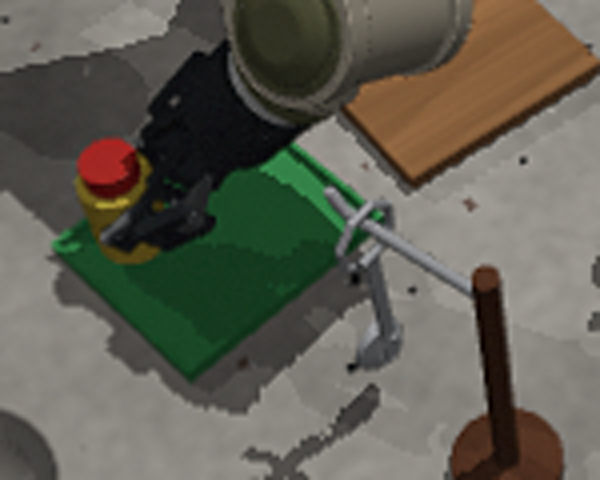

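Jar A is held upright over the tray, with its cap at (105,165). Now I lower it until it touches.

drive_tool:
  series: "0.025 0 0.025 0 0 0 0; 0.047 0 0.047 0 0 0 0; 0.047 0 0.047 0 0 0 0; 0.047 0 0.047 0 0 0 0"

```text
time_s: 19.4
eef_pos: [422.7, -291.9, 38.9]
ee_rot: [0.162, 0.838, 0.391, -0.345]
force: [0.6, -0.9, -0.4]
grip_width: 0.569
```

drive_tool:
  series: "0.015 0 0.015 0 0 0 0; 0.024 0 0.024 0 0 0 0; 0.024 0 0.024 0 0 0 0; 0.024 0 0.024 0 0 0 0"

```text
time_s: 19.8
eef_pos: [422.7, -291.9, 34.8]
ee_rot: [0.162, 0.838, 0.391, -0.345]
force: [-0.9, -0.0, -0.2]
grip_width: 0.57
```

drive_tool:
  series: "0.01 0 0.01 0 0 0 0; 0.015 0 0.015 0 0 0 0; 0.015 0 0.015 0 0 0 0; 0.015 0 0.015 0 0 0 0"

```text
time_s: 20.2
eef_pos: [422.9, -291.9, 33.1]
ee_rot: [0.163, 0.838, 0.391, -0.345]
force: [-0.1, 3.0, 6.6]
grip_width: 0.57
```

drive_tool:
  series: "0 0 0 0 0 0 0.7; 0 0 0 0 0 0 0.8; 0 0 0 0 0 0 0.8; 0 0 0 0 0 0 0.8; 0 0 -0.15 0 0 0 0.8; 0 0 -0.4 0 0 0 0.8; 0 0 -0.8 0 0 0 0.8; 0 0 -1 0 0 0 0.8; 0 0 -1 0 0 0 0.8"

```text
time_s: 21.1
eef_pos: [479.1, -225.9, 120.1]
ee_rot: [0.165, 0.838, 0.391, -0.344]
force: [-0.2, -1.2, -0.1]
grip_width: 0.802
```

```bash
python3 - <<'E'
from kin import *
log(); s=eyes.capture("scene"); save(s,"s5.png",(170,220,320,340),3); jars(s); p=eyes.capture("top"); jars(p)
p,R,s=pose(); q=np.array(s["joints"])
# next: roll jar B: down orientation jaw -5 above (590,176)
for jaw in(-5,175):
    O=ori(jaw); print(jaw,track(p,R,q,[589,177,100],O,10))
plan([([589,177,100],ori(-5))])
E
```

```text
t 21.1 p [ 479.1 -225.9  120.1] z [-0.447 -0.545 -0.71 ] y [ 0.769 -0.639  0.007] F [-0.16 -1.16 -0.15] g 0.802 q [-0.34  0.67  1.46 -0.74  1.4   0.64]
yel 337 [354.3 162.3] [399.3 336.9]
yel 226 [361.4 214.4] [576.4 181.2]
yel 331 [203.2 277.7] [ 438.9 -287.3]
red 25 [366.6 155.2] [402.9 392.9]
red 34 [372.5 208.6] [583.3 222.6]
red 153 [198.1 264.2] [ 391.5 -271.9]
yel 348 [263.6 246. ] [576.9 170.3]
yel 104 [413.2 294.3] [ 424.4 -281. ]
yel 340 [207.8 307.1] [392.5 339.8]
red 42 [249.6 245. ] [580.4 213.3]
red 103 [418.3 293.5] [ 426.7 -296.3]
red 54 [193.2 305.7] [397.1 384.8]
-5 (np.float64(1.9388200540192185e-22), np.float64(0.5628850131747931), array([1.01679051e-01, 6.29988618e-01, 1.36933150e+00, 1.54496597e-14,
       1.14227253e+00, 1.88945513e-01]))
175 (np.float64(1.3158006166252725), np.float64(4.440892098500626e-16), array([2.75157742e-03, 5.77571107e-01, 1.48281656e+00, 2.68880124e-01,
       1.02845417e+00, 2.88000000e+00]))
0.589 -0.360 -0.537 -0.118 0.380 -0.289  |105mm 14deg
0.724 -0.236 -0.429 -0.118 0.380 -0.289  |105mm 14deg
0.818 -0.103 -0.292 -0.118 0.380 -0.289  |105mm 14deg
0.863 0.032 -0.134 -0.118 0.380 -0.289  |105mm 14deg
--
```

View pics/s5.png

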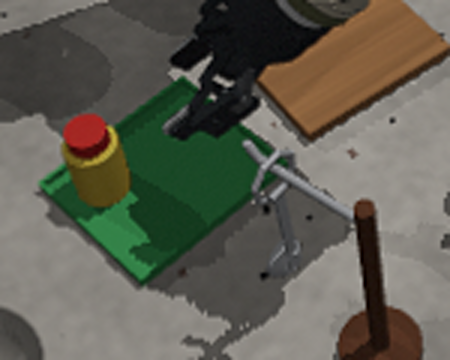

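Jar A stands upright in the tray, at (90,165) in this crop. Next is jar B.

drive_tool:
  series: "0.29 -0.18 -0.27 -0.06 0.19 -0.14 0; 0.589 -0.36 -0.537 -0.118 0.38 -0.289 0; 0.589 -0.36 -0.537 -0.118 0.38 -0.289 0; 0.589 -0.36 -0.537 -0.118 0.38 -0.289 0"

```text
time_s: 21.6
eef_pos: [504.0, -126.1, 112.2]
ee_rot: [0.124, 0.831, 0.474, -0.265]
force: [0.2, -0.3, -0.2]
grip_width: 0.114
```

drive_tool:
  series: "0.36 -0.12 -0.21 -0.06 0.19 -0.14 0; 0.724 -0.236 -0.43 -0.118 0.38 -0.289 0; 0.724 -0.236 -0.43 -0.118 0.38 -0.289 0; 0.724 -0.236 -0.43 -0.118 0.38 -0.289 0"

```text
time_s: 22.0
eef_pos: [531.7, -26.2, 107.1]
ee_rot: [0.083, 0.812, 0.549, -0.18]
force: [-0.5, -0.3, -0.2]
grip_width: 0.001
```

drive_tool:
  series: "0.4 -0.05 -0.15 -0.06 0.19 -0.14 0; 0.818 -0.1 -0.29 -0.118 0.38 -0.289 0; 0.818 -0.1 -0.29 -0.118 0.38 -0.289 0; 0.818 -0.1 -0.29 -0.118 0.38 -0.289 0"

```text
time_s: 22.4
eef_pos: [559.9, 73.0, 101.4]
ee_rot: [0.042, 0.781, 0.616, -0.094]
force: [-0.3, 0.2, 0.5]
grip_width: 0.004
```

```bash
python3 - <<'E'
from kin import *
log(); plan([([591,175,100],ori(-5)),([591,175,56],ori(-5))])
E
```

```text
t 22.4 p [559.9  73.  101.4] z [-0.095 -0.18  -0.979] y [ 0.97  -0.238 -0.05 ] F [-0.28  0.21  0.53] g 0.004 q [ 0.    0.6   1.44 -0.19  1.21  0.32]
0.872 0.050 -0.166 -0.131 0.389 -0.296  |107mm 14deg
--
0.000 0.000 0.367 0.000 0.000 0.000  |44mm 0deg
--
```

drive_tool:
  series: "0.43 0.03 -0.08 -0.06 0.19 -0.14 0; 0.872 0.05 -0.166 -0.131 0.389 -0.296 0; 0.872 0.05 -0.166 -0.131 0.389 -0.296 0; 0.872 0.05 -0.166 -0.131 0.389 -0.296 0; 0.872 0.05 -0.166 -0.131 0.389 -0.296 0"

```text
time_s: 22.9
eef_pos: [590.9, 173.0, 99.5]
ee_rot: [0.0, 0.738, 0.675, -0.001]
force: [0.4, -0.3, 0.0]
grip_width: -0.001
```

drive_tool:
  series: "0 0 0.18 0 0 0 0; 0 0 0.36 0 0 0 0; 0 0 0.36 0 0 0 0; 0 0 0.36 0 0 0 0"

```text
time_s: 23.3
eef_pos: [590.8, 171.7, 56.3]
ee_rot: [0.0, 0.739, 0.674, -0.002]
force: [-0.2, -0.9, -0.3]
grip_width: 0.001
```

```bash
python3 - <<'E'
from kin import *
log(); plan([([591,175,53],ori(-5))])
E
```

```text
t 23.3 p [590.8 171.7  56.3] z [-0.002 -0.003 -1.   ] y [ 0.996 -0.091 -0.002] F [-0.16 -0.85 -0.31] g 0.001 q [ 0.09  0.69  1.4  -0.    1.06  0.19]
0.028 -0.001 0.027 -0.004 0.006 -0.008  |5mm 0deg
--
```

drive_tool:
  series: "0 0 0.02 0 0 0 0; 0 0 0.04 0 0 0 0; 0 0 0.04 0 0 0 0"

```text
time_s: 23.6
eef_pos: [592.0, 171.0, 52.8]
ee_rot: [0.002, 0.739, 0.674, -0.001]
force: [1.4, -2.6, 5.1]
grip_width: 0.001
```

drive_tool:
  series: "0 0 0.008 0 0 0 0; 0 -0.05 0.012 0 0 0 0; 0 -0.1 0.012 0 0 0 0; 0 -0.15 0.012 0 0 0 0; 0 -0.2 0.012 0 0 0 0; 0 -0.25 0.012 0 0 0 0; 0 -0.3 0.012 0 0 0 0; 0 -0.35 0.012 0 0 0 0; 0 -0.4 0.012 0 0 0 0; 0 -0.44 0.012 0 0 0 0; 0 -0.44 0.012 0 0 0 0"

```text
time_s: 24.7
eef_pos: [539.3, 175.5, 52.6]
ee_rot: [0.002, 0.739, 0.674, -0.001]
force: [-1.2, -2.9, 10.4]
grip_width: -0.005
```

drive_tool:
  series: "0 0 -0.4 0 0 0 0; 0 0 -0.8 0 0 0 0.78; 0 0 -0.8 0 0 0 0.78; 0 0 -0.8 0 0 0 0.78; 0 0 -0.8 0 0 0 0.78; 0 0 -0.8 0 0 0 0.78"

```text
time_s: 25.3
eef_pos: [538.4, 175.8, 147.1]
ee_rot: [0.002, 0.739, 0.674, -0.002]
force: [0.1, -0.1, -0.1]
grip_width: 0.781
```

```bash
python3 - <<'E'
from h import *
log(); jars(eyes.capture("top")); s=eyes.capture("scene"); jars(s)
E
```

```text
t 25.3 p [538.4 175.8 147.1] z [-0.001 -0.005 -1.   ] y [ 0.996 -0.091 -0.   ] F [ 0.09 -0.14 -0.12] g 0.781 q [ 0.11  0.48  1.48 -0.01  1.18  0.2 ]
yel 78 [270.5 257. ] [542.7 148.8]
yel 104 [413.  294.4] [ 424.2 -280.4]
yel 308 [206.8 307.1] [392.7 342.8]
red 102 [418.3 293.4] [ 426.8 -296.4]
red 56 [193.2 305.7] [397.1 384.8]
yel 63 [351.3 167.6] [410.4 311.1]
yel 289 [355.5 210.1] [552.  181.7]
yel 326 [203.1 277.8] [ 439.1 -287.7]
red 36 [365.8 203.6] [555.2 223.5]
red 144 [198.2 264.3] [ 391.8 -272. ]
```

```bash
python3 - <<'E'
from h import *
plan([([551,178,70],ori(-5)),([551,178,13],None)])
E
```

```text
0.030 0.100 0.646 0.001 0.009 -0.009  |79mm 0deg
--
0.000 0.000 0.475 0.000 0.000 0.000  |57mm 0deg
--
```

drive_tool:
  series: "0.03 0.1 0.3 0 0.01 0 0.78; 0.03 0.1 0.64 0 0.01 0 0.78; 0.03 0.1 0.64 0 0.01 0 0.78; 0.03 0.1 0.64 0 0.01 0 0.78"

```text
time_s: 25.8
eef_pos: [551.0, 178.0, 71.2]
ee_rot: [-0.0, 0.739, 0.674, 0.0]
force: [0.2, 0.6, 1.3]
grip_width: 0.785
```

drive_tool:
  series: "0 0 0.15 0 0 0 0.78; 0 0 0.3 0 0 0 0.78; 0 0 0.45 0 0 0 0.78; 0 0 0.475 0 0 0 0.78; 0 0 0.475 0 0 0 0.78"

```text
time_s: 26.3
eef_pos: [551.8, 178.1, 15.8]
ee_rot: [0.0, 0.739, 0.674, 0.001]
force: [-1.0, -0.1, 0.1]
grip_width: 0.781
```

drive_tool:
  series: "0 0 0 0 0 0 0; 0 0 0 0 0 0 0; 0 0 0 0 0 0 0; 0 0 0 0 0 0 0; 0 0 0 0 0 0 0; 0 0 0 0 0 0 0"
  newtons: 50

```text
time_s: 26.9
eef_pos: [553.0, 178.3, 18.0]
ee_rot: [0.001, 0.739, 0.674, 0.002]
force: [-2.0, -0.5, 7.0]
grip_width: 0.568
```

drive_tool:
  series: "0 0 -0.1 0 0 0 0; 0 0 -0.2 0 0 0 0; 0 0 -0.3 0 0 0 0; 0 0 -0.3 0 0 0 0; 0 0 -0.3 0 0 0 0; 0 0 -0.3 0 0 0 0"

```text
time_s: 27.5
eef_pos: [552.4, 178.3, 53.6]
ee_rot: [0.001, 0.739, 0.674, 0.002]
force: [-0.1, 0.7, -1.3]
grip_width: 0.569
```

```bash
python3 - <<'E'
from h import *
weigh(); log(); plan([([480,240,48],ori(-5))])
E
```

```text
F [ 0.08  0.33 -0.69] [0.65 0.53 0.49]
t 28.0 p [552.8 178.3  54. ] z [ 0.005  0.001 -1.   ] y [ 0.996 -0.091  0.005] F [-0.97 -0.32 -1.48] g 0.568 q [0.11 0.62 1.52 0.   0.99 0.2 ]
0.457 -0.651 0.047 0.010 -0.003 -0.008  |96mm 0deg
--
```

drive_tool:
  series: "0.2 -0.3 0 0 0 0 0; 0.457 -0.65 0 0 0 0 0; 0.457 -0.65 0.03 0 0 0 0; 0.457 -0.65 0.03 0 0 0 0; 0.457 -0.65 0.03 0 0 0 0"

```text
time_s: 28.5
eef_pos: [480.9, 239.6, 50.2]
ee_rot: [0.002, 0.739, 0.674, 0.002]
force: [0.0, 0.6, -0.2]
grip_width: 0.564
```

drive_tool:
  series: "0 0 0.1 0 0 0 0; 0 0 0.2 0 0 0 0; 0 0 0.27 0 0 0 0; 0 0 0.27 0 0 0 0; 0 0 0.27 0 0 0 0"

```text
time_s: 29.0
eef_pos: [481.6, 239.4, 17.4]
ee_rot: [0.002, 0.739, 0.674, 0.003]
force: [1.0, 0.5, 1.7]
grip_width: 0.567
```

drive_tool:
  series: "0 0 0 0 0 0 0.8; 0 0 0 0 0 0 0.8; 0 0 0 0 0 0 0.8; 0 0 -0.3 0 0 0 0.8; 0 0 -0.6 0 0 0 0.8; 0 0 -0.9 0 0 0 0.8; 0 0 -0.9 0 0 0 0.8"

```text
time_s: 29.7
eef_pos: [482.9, 240.0, 129.9]
ee_rot: [0.004, 0.739, 0.674, 0.006]
force: [0.0, 0.2, -0.8]
grip_width: 0.795
```

```bash
python3 - <<'E'
from kin import *
log(); jars(eyes.capture("top")); jars(eyes.capture("scene"))
p,R,s=pose(); q=np.array(s["joints"])
a,b,O=lg((480,242),33,45,-95,-5,75); print(a,b)
w,m,e=track(p,R,q,b,O);print(w,m,e.round(2)); print(track(b,O,e,a,O,3))
plan([(b,O),(a,O)])
E
```

```text
t 29.7 p [482.9 240.  129.9] z [ 0.014  0.003 -1.   ] y [ 0.996 -0.092  0.014] F [ 0.04  0.22 -0.8 ] g 0.795 q [ 0.24  0.44  1.6  -0.    1.09  0.34]
yel 155 [249.2 278.8] [477.2 213.7]
yel 103 [413.  294.3] [ 424.4 -280.3]
red 103 [418.3 293.4] [ 426.9 -296.5]
yel 239 [351.6 163.6] [397.4 325.8]
yel 363 [351.1 191.1] [486.5 231. ]
yel 327 [203.1 277.8] [ 439.  -287.7]
red 33 [363.4 183.1] [488.4 284.7]
red 145 [198.2 264.4] [ 392.1 -272. ]
[478.84754861 228.82742031  19.77710319] [483.46967986 281.65862229  72.81011178]
9.597823199974447e-28 0.6375300332397804 [ 0.57  0.89  1.19 -0.59  1.61  0.81]
(np.float64(2.7719204028833864e-28), np.float64(0.5990356312573615), array([ 0.50828326,  0.89394407,  1.34160782, -0.63096437,  1.44648506,
        0.8544502 ]))
0.176 -0.007 0.220 0.005 -0.787 -0.007  |34mm 23deg
0.247 -0.006 0.136 0.005 -0.787 -0.007  |34mm 23deg
--
0.000 -0.000 0.625 0.000 0.000 0.000  |75mm 0deg
--
```

drive_tool:
  series: "0.176 0 0.1 0 -0.4 0 0.8; 0.176 0 0.2 0 -0.787 0 0.8; 0.176 0 0.2 0 -0.787 0 0.8; 0.176 0 0.2 0 -0.787 0 0.8; 0.176 0 0.2 0 -0.787 0 0.8"

```text
time_s: 30.3
eef_pos: [482.6, 260.4, 100.4]
ee_rot: [0.132, 0.725, 0.661, -0.142]
force: [-0.1, -0.3, 0.5]
grip_width: 0.799
```

drive_tool:
  series: "0.247 0 0.07 0 -0.4 0 0.8; 0.247 0 0.13 0 -0.787 0 0.8; 0.247 0 0.13 0 -0.787 0 0.8; 0.247 0 0.13 0 -0.787 0 0.8; 0.247 0 0.13 0 -0.787 0 0.8"

```text
time_s: 30.8
eef_pos: [485.0, 281.1, 74.8]
ee_rot: [0.258, 0.684, 0.622, -0.28]
force: [-0.0, 0.2, 1.1]
grip_width: 0.799
```

```bash
python3 - <<'E'
from kin import *
log(); s=eyes.capture("scene"); save(s,"s6.png",(300,130,430,240),4); jars(s); jars(eyes.capture("top"))
a,b,O=lg((480,242),33,45,-95,-5,75)
plan([(a,O)])
E
```

```text
t 30.8 p [485.  281.1  74.8] z [-0.062 -0.701 -0.711] y [ 0.996 -0.092  0.005] F [-0.02  0.2   1.14] g 0.799 q [ 0.57  0.88  1.18 -0.59  1.61  0.81]
yel 248 [352.6 163.2] [398.3 329.5]
yel 371 [351.1 191. ] [485.8 231.3]
yel 328 [203.1 277.8] [ 438.9 -287.7]
red 17 [367.6 157.7] [414.3 385.7]
red 30 [363.6 183.2] [489.4 284.9]
red 147 [198.1 264.5] [ 392.1 -272.3]
yel 360 [243.  278.5] [478.3 232.6]
yel 105 [413.2 294.4] [ 424.  -280.7]
yel 316 [207.9 306.9] [393.2 339.5]
red 48 [228.6 277.2] [482.6 276.7]
red 103 [418.3 293.5] [ 426.7 -296.3]
red 49 [193.1 306.6] [394.4 385. ]
0.017 -0.015 0.640 0.000 -0.011 -0.017  |77mm 1deg
--
```

View pics/s6.png

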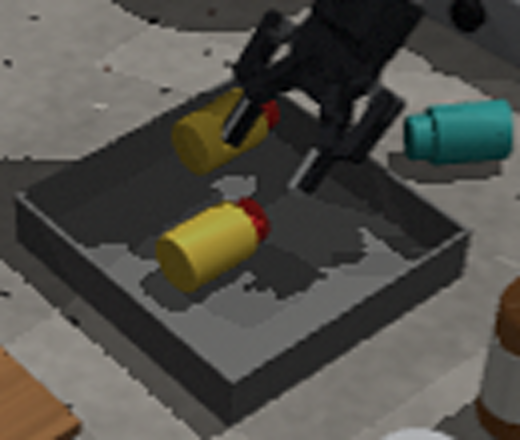

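Jar B lies alone mid-bin at (215,245), with the open gripper leaning in from its cap side.

drive_tool:
  series: "0.017 -0.01 0.2 0 0 0 0.8; 0.017 -0.01 0.4 0 0 0 0.8; 0.017 -0.01 0.6 0 0 0 0.8; 0.017 -0.01 0.64 0 0 0 0.8; 0.017 -0.01 0.64 0 0 0 0.8"

```text
time_s: 31.4
eef_pos: [479.8, 228.3, 20.6]
ee_rot: [0.258, 0.685, 0.622, -0.279]
force: [0.6, 0.1, -0.9]
grip_width: 0.8
```

drive_tool:
  series: "0 0 0 0 0 0 0; 0 0 0 0 0 0 0; 0 0 0 0 0 0 0; 0 0 0 0 0 0 0; 0 0 0 0 0 0 0; 0 0 0 0 0 0 0"
  newtons: 50

```text
time_s: 32.0
eef_pos: [480.6, 229.2, 22.1]
ee_rot: [0.258, 0.685, 0.622, -0.278]
force: [-0.2, 2.2, 7.1]
grip_width: 0.566
```

drive_tool:
  series: "-0.2 0 -0.2 0 0 0 0; -0.4 0 -0.4 0 0 0 0; -0.7 0 -0.7 0 0 0 0; -0.88 0 -0.88 0 0 0 0; -0.88 0 -0.88 0 0 0 0; -0.88 0 -0.88 0 0 0 0"

```text
time_s: 32.6
eef_pos: [479.1, 228.6, 171.6]
ee_rot: [0.258, 0.686, 0.622, -0.277]
force: [0.2, 0.3, -2.0]
grip_width: 0.57
```

```bash
python3 - <<'E'
from kin import *
weigh(); log()
p,R,s=pose(); q=np.array(s["joints"])
for ph in range(-165,120,15):
    O=ori(ph,45,ph+90); d=O.as_matrix()[:,2]; g=np.array([458,-213,150]); P=g+18.7*d
    w,m,e=track(p,R,q,P,O); w2,m2,e2=track(P,O,e,P-[0,0,105],O,3)
    if max(w,w2)<1e-3: print(ph,d.round(2),"%.2f %.2f"%(m,m2),e2.round(2))
E
```

```text
F [ 0.01 -0.4  -0.61] [0.5  0.54 0.38]
t 33.1 p [479.1 228.2 171.2] z [-0.059 -0.699 -0.712] y [ 0.996 -0.094  0.009] F [-0.46 -0.69 -0.77] g 0.571 q [ 0.51  0.68  1.28 -0.63  1.66  0.7 ]
-120 [ 0.61 -0.35 -0.71] 0.14 0.19 [-0.74  0.47  2.27  2.74  0.4  -1.35]
-105 [ 0.68 -0.18 -0.71] 0.32 0.30 [-0.87  0.47  2.26  2.13  0.5  -1.07]
-90 [ 0.71 -0.   -0.71] 0.40 0.35 [-0.96  0.49  2.21  1.68  0.62 -0.93]
-75 [ 0.68  0.18 -0.71] 0.48 0.44 [-1.01  0.53  2.12  1.35  0.77 -0.86]
-60 [ 0.61  0.35 -0.71] 0.56 0.55 [-1.03  0.57  2.01  1.09  0.92 -0.84]
-45 [ 0.5   0.5  -0.71] 0.63 0.67 [-1.02  0.63  1.89  0.9   1.08 -0.86]
-30 [ 0.35  0.61 -0.71] 0.69 0.81 [-0.99  0.69  1.75  0.73  1.23 -0.91]
-15 [ 0.18  0.68 -0.71] 0.71 0.93 [-0.94  0.74  1.63  0.59  1.37 -0.99]
0 [ 0.    0.71 -0.71] 0.71 1.06 [-0.89  0.8   1.5   0.46  1.51 -1.08]
15 [-0.18  0.68 -0.71] 0.71 1.16 [-0.83  0.85  1.4   0.33  1.62 -1.2 ]
30 [-0.35  0.61 -0.71] 0.71 1.10 [-0.76  0.89  1.31  0.2   1.7  -1.34]
45 [-0.5   0.5  -0.71] 0.70 1.04 [-0.7   0.92  1.25  0.06  1.76 -1.5 ]
60 [-0.61  0.35 -0.71] 0.70 1.02 [-0.63  0.93  1.23 -0.08  1.77 -1.66]
75 [-0.68  0.18 -0.71] 0.69 1.01 [-0.57  0.93  1.23 -0.22  1.74 -1.83]
90 [-0.71  0.   -0.71] 0.68 0.86 [-0.51  0.91  1.27 -0.35  1.68 -1.98]
105 [-0.68 -0.18 -0.71] 0.67 0.70 [-0.45  0.88  1.34 -0.48  1.57 -2.12]
```

```bash
python3 - <<'E'
from kin import *
O=ori(30,45,120); d=O.as_matrix()[:,2]; P=np.array([472,-200,150])+18.7*d; print(P)
plan([(P,O),(P-[0,0,93],O)])
p=eyes.capture("top"); print("A cap",at(p,418.3,293.4,86))
E
```

```text
[ 465.3885516  -188.54863545  136.77710319]
-0.567 0.052 0.660 0.006 0.756 -0.342  |105mm 24deg
-0.770 -0.062 0.404 0.006 0.756 -0.342  |105mm 24deg
-0.843 -0.201 0.095 0.006 0.756 -0.342  |105mm 24deg
-0.773 -0.341 -0.214 0.006 0.756 -0.342  |105mm 24deg
--
-0.548 -0.000 0.548 0.000 0.000 0.000  |93mm 0deg
--
A cap [ 425.75374827 -287.59155911   86.        ]
```

drive_tool:
  series: "-0.19 0.017 0.22 0 0.25 -0.11 0; -0.38 0.034 0.44 0 0.5 -0.23 0; -0.567 0.052 0.66 0.006 0.756 -0.342 0; -0.567 0.052 0.66 0.006 0.756 -0.342 0; -0.567 0.052 0.66 0.006 0.756 -0.342 0"

```text
time_s: 33.65
eef_pos: [475.8, 122.9, 163.2]
ee_rot: [0.112, 0.672, 0.713, -0.166]
force: [0.2, 0.5, -0.7]
grip_width: 0.571
```

drive_tool:
  series: "-0.26 -0.02 0.13 0 0.25 -0.11 0; -0.51 -0.04 0.27 0 0.5 -0.23 0; -0.77 -0.062 0.404 0.006 0.756 -0.342 0; -0.77 -0.062 0.404 0.006 0.756 -0.342 0; -0.77 -0.062 0.404 0.006 0.756 -0.342 0"

```text
time_s: 34.15
eef_pos: [472.2, 18.6, 154.2]
ee_rot: [-0.04, 0.629, 0.775, -0.047]
force: [-0.2, 0.8, -0.1]
grip_width: 0.565
```

drive_tool:
  series: "-0.28 -0.07 0.03 0 0.25 -0.11 0; -0.56 -0.13 0.06 0 0.5 -0.23 0; -0.843 -0.2 0.095 0.006 0.756 -0.342 0; -0.843 -0.2 0.095 0.006 0.756 -0.342 0; -0.843 -0.2 0.095 0.006 0.756 -0.342 0"

```text
time_s: 34.65
eef_pos: [468.7, -84.4, 144.9]
ee_rot: [-0.19, 0.558, 0.804, 0.073]
force: [0.2, 0.5, -0.7]
grip_width: 0.57
```

```bash
python3 - <<'E'
from kin import *
log()
O=ori(30,45,120); d=O.as_matrix()[:,2]; P=np.array([472,-200,150])+18.7*d
plan([(P,O),(P-[0,0,93],O)])
E
```

```text
t 34.65 p [468.7 -84.4 144.9] z [-0.225  0.329 -0.917] y [ 0.925  0.367 -0.095] F [ 0.2   0.45 -0.66] g 0.57 q [-0.52  0.48  1.56  0.17  1.48 -0.93]
-0.773 -0.337 -0.217 0.005 0.756 -0.351  |104mm 24deg
--
-0.548 -0.000 0.548 0.000 0.000 0.000  |93mm 0deg
--
```

drive_tool:
  series: "-0.26 -0.11 -0.07 0 0.25 -0.11 0; -0.51 -0.22 -0.14 0 0.5 -0.23 0; -0.773 -0.337 -0.217 0.005 0.756 -0.351 0; -0.773 -0.337 -0.217 0.005 0.756 -0.351 0; -0.773 -0.337 -0.217 0.005 0.756 -0.351 0; -0.773 -0.337 -0.217 0.005 0.756 -0.351 0"

```text
time_s: 35.25
eef_pos: [466.2, -186.2, 137.5]
ee_rot: [-0.331, 0.461, 0.801, 0.19]
force: [-0.1, -0.7, -0.4]
grip_width: 0.568
```

drive_tool:
  series: "-0.15 0 0.15 0 0 0 0; -0.3 0 0.3 0 0 0 0; -0.45 0 0.45 0 0 0 0; -0.54 0 0.54 0 0 0 0; -0.56 0 0.56 0 0 0 0; -0.56 0 0.56 0 0 0 0"

```text
time_s: 35.85
eef_pos: [466.6, -185.9, 43.3]
ee_rot: [-0.331, 0.461, 0.802, 0.19]
force: [-0.0, -1.1, -0.9]
grip_width: 0.569
```

```bash
python3 - <<'E'
from kin import *
log()
plan([(pose()[0]-[0,0,4],ori(30,45,120))])
E
```

```text
t 35.85 p [ 466.6 -185.9   43.3] z [-0.356  0.609 -0.709] y [ 0.864  0.504 -0.001] F [-0.01 -1.11 -0.87] g 0.569 q [-0.73  0.88  1.3   0.22  1.72 -1.31]
-0.023 0.000 0.024 -0.007 0.006 0.005  |4mm 0deg
--
```

```bash
python3 - <<'E'
from kin import *
plan([(pose()[0]+[3,-8,-5],ori(30,45,120)),(pose()[0]+[3,-8,-8],ori(30,45,120)),(pose()[0]+[3,-8,-10],ori(30,45,120))])
E
```

```text
-0.079 -0.012 -0.020 -0.007 0.006 0.005  |10mm 0deg
--
-0.018 -0.000 0.018 0.000 0.000 0.000  |3mm 0deg
--
-0.012 -0.000 0.012 0.000 0.000 0.000  |2mm 0deg
--
```

drive_tool:
  series: "-0.04 -0.012 -0.02 0 0 0 0; -0.079 -0.012 -0.02 -0.007 0.006 0.005 0; -0.079 -0.012 -0.02 -0.007 0.006 0.005 0; -0.079 -0.012 -0.02 -0.007 0.006 0.005 0"

```text
time_s: 36.25
eef_pos: [469.6, -194.1, 38.4]
ee_rot: [-0.331, 0.462, 0.8, 0.191]
force: [-0.9, -0.4, -0.5]
grip_width: 0.567
```

drive_tool:
  series: "-0.01 0 0.01 0 0 0 0; -0.018 0 0.018 0 0 0 0; -0.018 0 0.018 0 0 0 0; -0.018 0 0.018 0 0 0 0"

```text
time_s: 36.65
eef_pos: [469.6, -194.0, 35.3]
ee_rot: [-0.331, 0.462, 0.8, 0.191]
force: [-0.3, 0.9, -0.4]
grip_width: 0.566
```

drive_tool:
  series: "-0.012 0 0.012 0 0 0 0; -0.012 0 0.012 0 0 0 0; -0.012 0 0.012 0 0 0 0"

```text
time_s: 36.95
eef_pos: [469.6, -194.0, 33.3]
ee_rot: [-0.331, 0.462, 0.8, 0.191]
force: [-0.1, 0.1, -0.1]
grip_width: 0.57
```

drive_tool:
  series: "-0.012 0 0.012 0 0 0 0; -0.012 0 0.012 0 0 0 0; -0.012 0 0.012 0 0 0 0"

```text
time_s: 37.25
eef_pos: [469.7, -194.2, 33.0]
ee_rot: [-0.332, 0.462, 0.8, 0.192]
force: [0.2, -0.1, 13.2]
grip_width: 0.568
```

drive_tool:
  series: "-0.008 0 0.008 0 0 0 0; -0.008 0 0.008 0 0 0 0; -0.008 0 0.008 0 0 0 0"

```text
time_s: 37.55
eef_pos: [469.8, -194.2, 33.0]
ee_rot: [-0.332, 0.462, 0.8, 0.192]
force: [-0.1, -0.3, 10.1]
grip_width: 0.567
```

Contact. I release, back off, and head for jar C.

drive_tool:
  series: "0 0 0 0 0 0 0.7; 0 0 0 0 0 0 0.8; 0 0 0 0 0 0 0.8; 0 0 0 0 0 0 0.8; 0 0 -0.15 0 0 0 0.8; 0 0 -0.4 0 0 0 0.8; 0 0 -0.8 0 0 0 0.8; 0 0 -1 0 0 0 0.8; 0 0 -1 0 0 0 0.8"

```text
time_s: 38.45
eef_pos: [513.1, -269.7, 119.2]
ee_rot: [-0.329, 0.462, 0.801, 0.191]
force: [-0.7, 0.6, 0.2]
grip_width: 0.803
```

```bash
python3 - <<'E'
from kin import *
log(); s=eyes.capture("scene"); jars(s); p=eyes.capture("top"); jars(p)
for n in ("mug",): print([(round(r["confidence"],2),np.round(r["rect"]).tolist()) for r in nets.spot_in(n,s)[:2]])
p,R,s=pose(); q=np.array(s["joints"]); O=ori(-5)
U=p+[0,0,70]
w,m,e=track(p,R,q,U,R,3);print(w,m); print(track(U,R,e,[381,338,110],O,10))
plan([(U,R),([381,338,110],O)])
E
```

```text
t 38.45 p [ 513.1 -269.7  119.2] z [-0.351  0.611 -0.71 ] y [0.866 0.499 0.002] F [-0.68  0.61  0.15] g 0.803 q [-0.77  0.96  0.91  0.22  2.03 -1.28]
yel 334 [354.4 162.3] [399.4 337.2]
yel 278 [239.5 269.3] [ 484.3 -200.8]
yel 20 [207.8 266.5] [ 416.4 -257.3]
red 25 [366.7 155.3] [403.5 392.6]
red 145 [235.6 256.4] [ 441.5 -181.9]
yel 47 [384.  274.9] [ 484.  -194.2]
yel 24 [390.8 283.9] [ 456.8 -214.1]
yel 341 [207.8 307.1] [392.6 339.7]
red 105 [388.4 278.1] [ 474.1 -207.4]
red 56 [193.2 305.7] [397.1 384.8]
[(0.8, [324.0, 245.0, 360.0, 295.0])]
3.315313385347117e-20 0.662363266868502
(np.float64(1.4545041878538896e-27), np.float64(0.7027775807874028), array([ 4.95287115e-01,  4.11028745e-01,  1.70140292e+00, -1.84314343e-16,
        1.02916099e+00,  5.82553578e-01]))
0.414 -0.000 -0.411 0.000 0.000 0.000  |70mm 0deg
--
0.601 0.316 0.786 -0.097 -0.306 0.232  |125mm 11deg
0.745 0.202 0.696 -0.097 -0.306 0.232  |125mm 11deg
0.859 0.078 0.580 -0.097 -0.306 0.232  |125mm 11deg
0.939 -0.051 0.443 -0.097 -0.306 0.232  |125mm 11deg
0.981 -0.180 0.290 -0.097 -0.306 0.232  |125mm 11deg
--
```

drive_tool:
  series: "0.2 0 -0.2 0 0 0 0.5; 0.414 0 -0.41 0 0 0 0; 0.414 0 -0.41 0 0 0 0; 0.414 0 -0.41 0 0 0 0"

```text
time_s: 39.0
eef_pos: [511.4, -265.9, 185.7]
ee_rot: [-0.334, 0.461, 0.799, 0.192]
force: [-0.6, 0.5, -0.8]
grip_width: 0.12
```

drive_tool:
  series: "0.3 0.16 0.39 -0.05 -0.15 0.11 0; 0.6 0.316 0.786 -0.097 -0.306 0.232 0; 0.6 0.316 0.786 -0.097 -0.306 0.232 0; 0.6 0.316 0.786 -0.097 -0.306 0.232 0"

```text
time_s: 39.4
eef_pos: [483.4, -140.9, 169.4]
ee_rot: [-0.274, 0.526, 0.79, 0.156]
force: [-0.1, -1.1, 0.9]
grip_width: 0.002
```

drive_tool:
  series: "0.37 0.1 0.35 -0.05 -0.15 0.11 0; 0.745 0.2 0.696 -0.097 -0.306 0.232 0; 0.745 0.2 0.696 -0.097 -0.306 0.232 0; 0.745 0.2 0.696 -0.097 -0.306 0.232 0"

```text
time_s: 39.8
eef_pos: [454.8, -17.0, 153.7]
ee_rot: [-0.21, 0.587, 0.773, 0.117]
force: [1.0, -0.5, 0.6]
grip_width: 0.004
```

drive_tool:
  series: "0.43 0.04 0.29 -0.05 -0.15 0.11 0; 0.86 0.078 0.58 -0.097 -0.306 0.232 0; 0.86 0.078 0.58 -0.097 -0.306 0.232 0; 0.86 0.078 0.58 -0.097 -0.306 0.232 0"

```text
time_s: 40.2
eef_pos: [426.4, 106.0, 138.4]
ee_rot: [-0.144, 0.641, 0.75, 0.078]
force: [0.4, 0.5, 0.1]
grip_width: -0.003
```

drive_tool:
  series: "0.47 -0.03 0.22 -0.05 -0.15 0.11 0; 0.94 -0.05 0.443 -0.097 -0.306 0.232 0; 0.94 -0.05 0.443 -0.097 -0.306 0.232 0; 0.94 -0.05 0.443 -0.097 -0.306 0.232 0"

```text
time_s: 40.6
eef_pos: [398.3, 228.6, 123.0]
ee_rot: [-0.075, 0.69, 0.719, 0.037]
force: [0.4, 0.2, -0.4]
grip_width: 0.0
```

```bash
python3 - <<'E'
from kin import *
log(); O=ori(-5); plan([([381,338,95],O),([381,338,56],O)])
E
```

```text
t 40.6 p [398.3 228.6 123. ] z [-0.057  0.157 -0.986] y [ 0.998  0.045 -0.051] F [ 0.35  0.23 -0.41] g 0.0 q [0.17 0.29 1.85 0.19 1.04 0.03]
0.867 -0.090 0.382 -0.122 -0.314 0.257  |114mm 12deg
--
0.000 0.000 0.325 0.000 0.000 0.000  |39mm 0deg
--
```

drive_tool:
  series: "0.43 -0.05 0.19 -0.06 -0.15 0.13 0; 0.867 -0.09 0.38 -0.122 -0.314 0.257 0; 0.867 -0.09 0.38 -0.122 -0.314 0.257 0; 0.867 -0.09 0.38 -0.122 -0.314 0.257 0; 0.867 -0.09 0.38 -0.122 -0.314 0.257 0"

```text
time_s: 41.1
eef_pos: [381.9, 337.0, 94.3]
ee_rot: [-0.0, 0.737, 0.676, -0.001]
force: [0.9, -0.5, 1.1]
grip_width: -0.002
```

drive_tool:
  series: "0 0 0.16 0 0 0 0; 0 0 0.32 0 0 0 0; 0 0 0.32 0 0 0 0; 0 0 0.32 0 0 0 0"

```text
time_s: 41.5
eef_pos: [382.9, 335.5, 56.2]
ee_rot: [-0.0, 0.738, 0.675, -0.001]
force: [0.4, 0.5, -0.1]
grip_width: 0.001
```

drive_tool:
  series: "0 0 0.015 0 0 0 0; 0 0 0.02 0 0 0 0; 0 0 0.02 0 0 0 0"

```text
time_s: 41.8
eef_pos: [383.1, 335.3, 53.9]
ee_rot: [-0.0, 0.738, 0.675, -0.001]
force: [-0.8, 0.1, 0.2]
grip_width: 0.0
```

```bash
python3 - <<'E'
from kin import *
log()
E
```

```text
t 41.8 p [383.1 335.3  53.9] z [-0.002 -0.002 -1.   ] y [ 0.996 -0.089 -0.002] F [-0.82  0.11  0.15] g 0.0 q [ 0.49  0.5   1.75 -0.    0.9   0.58]
```

drive_tool:
  series: "0 0 0.015 0 0 0 0; 0 0 0.02 0 0 0 0; 0 0 0.02 0 0 0 0"

```text
time_s: 42.1
eef_pos: [384.0, 335.5, 53.3]
ee_rot: [0.001, 0.738, 0.675, -0.0]
force: [-2.4, -3.9, 15.8]
grip_width: -0.002
```

drive_tool:
  series: "0 0 0.01 0 0 0 0; 0 0.05 0.014 0 0 0 0; 0 0.1 0.014 0 0 0 0; 0 0.15 0.014 0 0 0 0; 0 0.2 0.014 0 0 0 0; 0 0.25 0.014 0 0 0 0; 0 0.3 0.014 0 0 0 0; 0 0.35 0.014 0 0 0 0; 0 0.4 0.014 0 0 0 0; 0 0.44 0.014 0 0 0 0; 0 0.44 0.014 0 0 0 0"

```text
time_s: 43.2
eef_pos: [437.2, 330.8, 51.7]
ee_rot: [0.001, 0.738, 0.675, 0.0]
force: [0.2, -0.6, 4.1]
grip_width: 0.001
```

drive_tool:
  series: "0 0 -0.4 0 0 0 0; 0 0 -0.8 0 0 0 0.78; 0 0 -0.8 0 0 0 0.78; 0 0 -0.8 0 0 0 0.78; 0 0 -0.8 0 0 0 0.78; 0 0 -0.8 0 0 0 0.78"

```text
time_s: 43.8
eef_pos: [436.4, 330.7, 146.3]
ee_rot: [0.0, 0.738, 0.675, -0.001]
force: [-0.5, -0.4, -0.1]
grip_width: 0.78
```

```bash
python3 - <<'E'
from h import *
log(); jars(eyes.capture("top")); s=eyes.capture("scene"); jars(s); save(s,"s7.png",(300,130,430,240),4)
E
```

```text
t 43.8 p [436.4 330.7 146.3] z [-0.001 -0.002 -1.   ] y [ 0.996 -0.089 -0.001] F [-0.5  -0.39 -0.07] g 0.78 q [ 0.44  0.44  1.55 -0.    1.16  0.52]
yel 99 [385.5 279.6] [ 469.9 -198.5]
yel 102 [413.  294.1] [ 425.1 -280.4]
yel 170 [213.7 300.8] [411.6 321.7]
red 105 [388.6 278.1] [ 474.1 -208.1]
red 106 [418.5 293.3] [ 427.3 -296.9]
yel 339 [358.2 165.2] [418.2 335.4]
yel 313 [238.8 269.9] [ 484.6 -203.4]
yel 327 [203.1 278. ] [ 439.3 -288.2]
red 28 [370.2 157.9] [420.8 391.2]
red 151 [235.3 256.2] [ 440.4 -182.1]
red 152 [198.2 264.8] [ 393.2 -272.9]
```

View pics/s7.png

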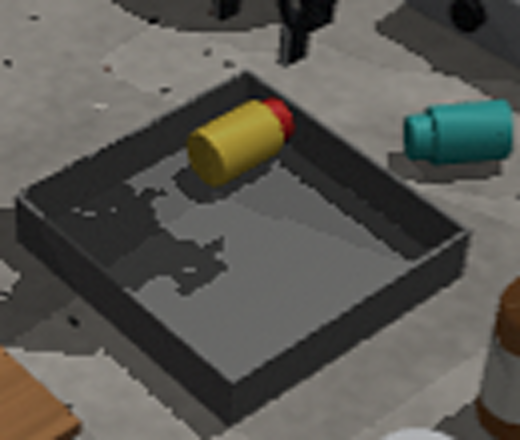

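Jar C rolled only about 18 mm, leaving a 21 mm gap to the wall. I roll it a bit more.

```bash
python3 - <<'E'
from kin import *
O=ori(-5); plan([([404,336,80],O),([404,336,52],O)])
E
```

```text
0.020 -0.275 0.556 -0.000 0.003 -0.004  |74mm 0deg
--
0.000 0.000 0.233 0.000 0.000 0.000  |28mm 0deg
--
```

drive_tool:
  series: "0.02 -0.14 0.28 0 0 0 0; 0.02 -0.275 0.556 0 0 0 0; 0.02 -0.275 0.556 0 0 0 0; 0.02 -0.275 0.556 0 0 0 0; 0.02 -0.275 0.556 0 0 0 0; 0.02 -0.275 0.556 0 0 0 0"

```text
time_s: 44.5
eef_pos: [405.3, 336.3, 81.4]
ee_rot: [0.001, 0.738, 0.675, 0.001]
force: [-0.8, -0.1, 0.1]
grip_width: -0.003
```

drive_tool:
  series: "0 0 0.15 0 0 0 0; 0 0 0.21 0 0 0 0; 0 0 0.225 0 0 0 0; 0 0 0.23 0 0 0 0; 0 0 0.23 0 0 0 0"

```text
time_s: 45.0
eef_pos: [405.7, 336.4, 54.3]
ee_rot: [0.001, 0.738, 0.675, 0.001]
force: [-0.4, -1.1, 0.6]
grip_width: 0.002
```

drive_tool:
  series: "0 0.05 0.012 0 0 0 0; 0 0.1 0.012 0 0 0 0; 0 0.15 0.012 0 0 0 0; 0 0.2 0.012 0 0 0 0; 0 0.25 0.012 0 0 0 0; 0 0.3 0.012 0 0 0 0; 0 0.35 0.012 0 0 0 0; 0 0.35 0.012 0 0 0 0"

```text
time_s: 45.8
eef_pos: [448.0, 332.4, 52.7]
ee_rot: [0.001, 0.738, 0.675, 0.001]
force: [0.1, 0.7, 0.4]
grip_width: -0.0
```

drive_tool:
  series: "0 0 -0.4 0 0 0 0; 0 0 -0.8 0 0 0 0.78; 0 0 -0.8 0 0 0 0.78; 0 0 -0.8 0 0 0 0.78; 0 0 -0.8 0 0 0 0.78; 0 0 -0.8 0 0 0 0.78"

```text
time_s: 46.4
eef_pos: [447.1, 332.1, 147.2]
ee_rot: [0.001, 0.738, 0.675, -0.0]
force: [-0.6, 0.0, 0.6]
grip_width: 0.778
```

```bash
python3 - <<'E'
from h import *
log(); jars(eyes.capture("top")); s=eyes.capture("scene"); jars(s)
E
```

```text
t 46.4 p [447.1 332.1 147.2] z [ 0.    -0.001 -1.   ] y [ 0.996 -0.09   0.   ] F [-0.62  0.01  0.58] g 0.778 q [ 0.43  0.46  1.52 -0.    1.17  0.52]
yel 94 [385.  279.7] [ 469.5 -196.9]
yel 102 [413.  294.1] [ 425.1 -280.4]
yel 192 [213.4 294.4] [430.9 322.8]
red 105 [388.6 278.1] [ 474.1 -208.1]
red 105 [418.4 293.2] [ 427.4 -296.7]
yel 337 [362.2 168.3] [437.7 333.9]
yel 313 [238.8 269.9] [ 484.6 -203.4]
yel 326 [203.1 278. ] [ 439.4 -288.1]
red 30 [374.  160.7] [439.6 389.3]
red 149 [235.  256.2] [ 440.  -182.7]
red 151 [198.3 264.7] [ 393.3 -272.5]
```

```bash
python3 - <<'E'
from h import *
plan([([432,342,70],ori(-5)),([432,342,14],None)])
E
```

```text
0.070 -0.136 0.647 0.002 0.002 -0.006  |80mm 0deg
--
0.000 0.000 0.467 0.000 0.000 0.000  |56mm 0deg
--
```

drive_tool:
  series: "0.07 -0.136 0.3 0 0 0 0.78; 0.07 -0.136 0.64 0 0 0 0.78; 0.07 -0.136 0.64 0 0 0 0.78; 0.07 -0.136 0.64 0 0 0 0.78"

```text
time_s: 46.9
eef_pos: [432.2, 342.0, 71.3]
ee_rot: [0.001, 0.738, 0.675, -0.0]
force: [0.4, 0.0, 0.2]
grip_width: 0.783
```

drive_tool:
  series: "0 0 0.15 0 0 0 0.78; 0 0 0.3 0 0 0 0.78; 0 0 0.45 0 0 0 0.78; 0 0 0.47 0 0 0 0.78; 0 0 0.47 0 0 0 0.78"

```text
time_s: 47.4
eef_pos: [433.2, 342.2, 16.4]
ee_rot: [0.001, 0.738, 0.674, 0.001]
force: [-0.1, 0.1, 0.2]
grip_width: 0.779
```

drive_tool:
  series: "0 0 0 0 0 0 0; 0 0 0 0 0 0 0; 0 0 0 0 0 0 0; 0 0 0 0 0 0 0; 0 0 0 0 0 0 0; 0 0 0 0 0 0 0"
  newtons: 70

```text
time_s: 48.0
eef_pos: [434.4, 342.8, 18.7]
ee_rot: [0.001, 0.738, 0.674, 0.002]
force: [-1.0, -0.9, 8.7]
grip_width: 0.559
```

drive_tool:
  series: "0 0 -0.1 0 0 0 0; 0 0 -0.2 0 0 0 0; 0 0 -0.3 0 0 0 0; 0 0 -0.3 0 0 0 0; 0 0 -0.3 0 0 0 0; 0 0 -0.3 0 0 0 0"

```text
time_s: 48.6
eef_pos: [433.8, 342.6, 54.3]
ee_rot: [0.001, 0.738, 0.674, 0.002]
force: [-0.1, 0.3, -3.4]
grip_width: 0.555
```

```bash
python3 - <<'E'
from h import *
weigh(); log(); plan([([480,236,50],ori(-5))])
E
```

```text
F [ 0.02  0.09 -2.99] [0.52 0.36 0.44]
t 49.1 p [434.2 342.7  54.7] z [ 0.006  0.001 -1.   ] y [ 0.996 -0.09   0.005] F [ 1.16  0.34 -2.97] g 0.566 q [ 0.46  0.57  1.61 -0.    0.95  0.55]
-0.851 0.461 0.040 0.011 -0.003 -0.006  |116mm 0deg
--
```

Jar C pulls 3.0 N, so it is full and goes to the board.

drive_tool:
  series: "-0.4 0.23 0 0 0 0 0; -0.85 0.46 0 0 0 0 0; -0.85 0.46 0.02 0 0 0 0; -0.85 0.46 0.02 0 0 0 0; -0.85 0.46 0.02 0 0 0 0"

```text
time_s: 49.6
eef_pos: [479.8, 236.5, 52.4]
ee_rot: [0.001, 0.738, 0.674, 0.002]
force: [-0.4, 0.4, -2.5]
grip_width: 0.563
```

drive_tool:
  series: "0 0 0.1 0 0 0 0; 0 0 0.2 0 0 0 0; 0 0 0.28 0 0 0 0; 0 0 0.28 0 0 0 0; 0 0 0.28 0 0 0 0"

```text
time_s: 50.1
eef_pos: [479.2, 237.1, 18.8]
ee_rot: [0.001, 0.738, 0.675, 0.002]
force: [-5.1, 0.4, 8.7]
grip_width: 0.56
```

drive_tool:
  series: "0 0 0 0 0 0 0.8; 0 0 0 0 0 0 0.8; 0 0 0 0 0 0 0.8; 0 0 -0.3 0 0 0 0.8; 0 0 -0.6 0 0 0 0.8; 0 0 -0.9 0 0 0 0.8; 0 0 -0.9 0 0 0 0.8"

```text
time_s: 50.8
eef_pos: [481.0, 237.6, 131.2]
ee_rot: [0.003, 0.738, 0.675, 0.006]
force: [-0.2, -0.4, -0.6]
grip_width: 0.8
```

drive_tool:
  series: "0.176 0 0.1 0 -0.4 0 0.8; 0.176 0 0.2 0 -0.787 0 0.8; 0.176 0 0.2 0 -0.787 0 0.8; 0.176 0 0.2 0 -0.787 0 0.8; 0.176 0 0.2 0 -0.787 0 0.8"

```text
time_s: 51.3
eef_pos: [483.1, 258.8, 106.6]
ee_rot: [0.134, 0.725, 0.661, -0.138]
force: [-0.4, 0.6, -0.2]
grip_width: 0.798
```

drive_tool:
  series: "0.247 0 0.07 0 -0.4 0 0.8; 0.247 0 0.13 0 -0.787 0 0.8; 0.247 0 0.13 0 -0.787 0 0.8; 0.247 0 0.13 0 -0.787 0 0.8; 0.247 0 0.13 0 -0.787 0 0.8"

```text
time_s: 51.8
eef_pos: [485.7, 279.7, 81.2]
ee_rot: [0.259, 0.685, 0.623, -0.276]
force: [0.1, 1.2, 0.3]
grip_width: 0.799
```

```bash
python3 - <<'E'
from kin import *
log(); s=eyes.capture("scene"); jars(s); jars(eyes.capture("top"))
a,b,O=lg((480,242),33,45,-95,-5,75)
plan([(a,O)])
E
```

```text
t 51.8 p [485.7 279.7  81.2] z [-0.056 -0.699 -0.713] y [ 0.996 -0.09   0.011] F [0.12 1.19 0.34] g 0.799 q [ 0.57  0.87  1.19 -0.59  1.61  0.81]
yel 363 [350. 191.] [483.6 228.8]
yel 314 [238.8 269.9] [ 484.6 -203.4]
yel 327 [203.1 278. ] [ 439.3 -288.2]
red 32 [362.6 183.5] [488.  281.8]
red 146 [235.3 256. ] [ 440.  -181.7]
red 153 [198.2 264.8] [ 393.3 -272.8]
yel 358 [243.9 279.2] [476.1 229.9]
yel 94 [384.8 279.7] [ 469.7 -196.4]
yel 101 [412.9 294. ] [ 425.3 -280.1]
red 50 [229.3 278.2] [479.7 274.8]
red 105 [388.6 278.1] [ 474.1 -208.1]
red 105 [418.4 293.2] [ 427.4 -296.7]
0.060 -0.026 0.669 0.012 -0.017 -0.022  |81mm 1deg
--
```

```bash
python3 - <<'E'
from kin import *
a,b,O=lg((478,239),33,45,-95,-5,75)
plan([(a,O)])
E
```

```text
0.041 -0.040 0.688 0.012 -0.017 -0.022  |83mm 1deg
--
```

drive_tool:
  series: "0.04 -0.04 0.2 0 -0.017 -0.02 0.8; 0.04 -0.04 0.4 0.01 -0.017 -0.02 0.8; 0.04 -0.04 0.6 0.01 -0.017 -0.02 0.8; 0.04 -0.04 0.688 0.01 -0.017 -0.02 0.8; 0.04 -0.04 0.688 0.01 -0.017 -0.02 0.8"

```text
time_s: 52.4
eef_pos: [476.9, 224.7, 20.0]
ee_rot: [0.258, 0.682, 0.624, -0.282]
force: [-0.3, -0.2, -0.1]
grip_width: 0.799
```

drive_tool:
  series: "0 0 0 0 0 0 0; 0 0 0 0 0 0 0; 0 0 0 0 0 0 0; 0 0 0 0 0 0 0; 0 0 0 0 0 0 0; 0 0 0 0 0 0 0"
  newtons: 80

```text
time_s: 53.0
eef_pos: [477.7, 225.5, 21.6]
ee_rot: [0.259, 0.682, 0.623, -0.281]
force: [-0.1, -0.5, 6.3]
grip_width: 0.558
```

drive_tool:
  series: "-0.2 0 -0.2 0 0 0 0; -0.4 0 -0.4 0 0 0 0; -0.7 0 -0.7 0 0 0 0; -0.88 0 -0.88 0 0 0 0; -0.88 0 -0.88 0 0 0 0; -0.88 0 -0.88 0 0 0 0"

```text
time_s: 53.6
eef_pos: [476.9, 225.7, 170.7]
ee_rot: [0.259, 0.682, 0.624, -0.28]
force: [0.0, 0.4, -3.6]
grip_width: 0.561
```

```bash
python3 - <<'E'
from kin import *
weigh(8); log()
p,R,s=pose(); q=np.array(s["joints"])
for ph in range(-60,120,15):
    O=ori(ph,45,ph+90); d=O.as_matrix()[:,2]; g=np.array([445,-30,160]); P=g+18.7*d
    w,m,e=track(p,R,q,P,O); w2,m2,e2=track(P,O,e,P-[0,0,105],O,3)
    if max(w,w2)<1e-3: print(ph,d.round(2),"%.2f %.2f"%(m,m2),e2.round(2))
O=ori(30,45,120); d=O.as_matrix()[:,2]; P=np.array([450,-40,165])+18.7*d
plan([(P,O),(P-[0,0,95],O)])
E
```

```text
F [ 0.09  0.12 -2.86] [0.62 0.41 0.39]
t 54.0 p [477.  225.2 170.4] z [-0.06  -0.704 -0.708] y [ 0.996 -0.088  0.003] F [ 0.46  0.35 -3.3 ] g 0.559 q [ 0.5   0.68  1.29 -0.63  1.66  0.7 ]
-60 [ 0.61  0.35 -0.71] 0.31 0.24 [-0.73  0.42  2.32  1.45  0.74 -0.98]
-45 [ 0.5   0.5  -0.71] 0.40 0.35 [-0.76  0.46  2.21  1.17  0.88 -0.94]
-30 [ 0.35  0.61 -0.71] 0.52 0.47 [-0.74  0.51  2.09  0.95  1.01 -0.94]
-15 [ 0.18  0.68 -0.71] 0.64 0.59 [-0.71  0.57  1.97  0.77  1.15 -0.97]
0 [ 0.    0.71 -0.71] 0.72 0.71 [-0.66  0.62  1.85  0.62  1.28 -1.03]
15 [-0.18  0.68 -0.71] 0.72 0.83 [-0.6   0.68  1.73  0.49  1.4  -1.11]
30 [-0.35  0.61 -0.71] 0.72 0.93 [-0.53  0.72  1.63  0.36  1.51 -1.21]
45 [-0.5   0.5  -0.71] 0.71 1.01 [-0.46  0.76  1.55  0.23  1.59 -1.33]
60 [-0.61  0.35 -0.71] 0.71 1.07 [-0.39  0.79  1.49  0.1   1.65 -1.47]
75 [-0.68  0.18 -0.71] 0.70 1.11 [-0.31  0.81  1.45 -0.04  1.67 -1.61]
90 [-0.71  0.   -0.71] 0.69 1.06 [-0.24  0.81  1.44 -0.17  1.66 -1.76]
105 [-0.68 -0.18 -0.71] 0.68 0.92 [-0.17  0.8   1.46 -0.3   1.61 -1.9 ]
-0.350 -0.023 0.404 0.002 0.758 -0.339  |64mm 24deg
-0.465 -0.093 0.247 0.002 0.758 -0.339  |64mm 24deg
-0.501 -0.176 0.061 0.002 0.758 -0.339  |64mm 24deg
-0.452 -0.258 -0.122 0.002 0.758 -0.339  |64mm 24deg
--
-0.560 -0.000 0.560 0.000 0.000 0.000  |95mm 0deg
--
```

drive_tool:
  series: "-0.12 0 0.13 0 0.25 -0.11 0; -0.23 -0.015 0.27 0 0.5 -0.23 0; -0.35 -0.023 0.404 0.002 0.758 -0.339 0; -0.35 -0.023 0.404 0.002 0.758 -0.339 0; -0.35 -0.023 0.404 0.002 0.758 -0.339 0"

```text
time_s: 54.5
eef_pos: [468.7, 161.0, 166.1]
ee_rot: [0.112, 0.669, 0.715, -0.169]
force: [-0.1, -0.1, -3.7]
grip_width: 0.562
```

drive_tool:
  series: "-0.15 -0.03 0.08 0 0.25 -0.11 0; -0.31 -0.06 0.16 0 0.5 -0.23 0; -0.465 -0.093 0.247 0.002 0.758 -0.339 0; -0.465 -0.093 0.247 0.002 0.758 -0.339 0; -0.465 -0.093 0.247 0.002 0.758 -0.339 0"

```text
time_s: 55.0
eef_pos: [460.2, 97.5, 161.1]
ee_rot: [-0.039, 0.627, 0.777, -0.05]
force: [-0.8, 1.0, -3.0]
grip_width: 0.564
```

drive_tool:
  series: "-0.17 -0.06 0.02 0 0.25 -0.11 0; -0.33 -0.12 0.04 0 0.5 -0.23 0; -0.5 -0.176 0.061 0.002 0.758 -0.339 0; -0.5 -0.176 0.061 0.002 0.758 -0.339 0; -0.5 -0.176 0.061 0.002 0.758 -0.339 0"

```text
time_s: 55.5
eef_pos: [451.6, 34.9, 156.1]
ee_rot: [-0.189, 0.557, 0.805, 0.07]
force: [-0.3, 0.5, -3.0]
grip_width: 0.561
```

```bash
python3 - <<'E'
from kin import *
log()
O=ori(30,45,120); d=O.as_matrix()[:,2]; P=np.array([450,-40,165])+18.7*d
plan([(P,O),(P-[0,0,98],O)])
E
```

```text
t 55.5 p [451.6  34.9 156.1] z [-0.227  0.324 -0.918] y [ 0.924  0.369 -0.098] F [-0.33  0.52 -3.04] g 0.561 q [-0.32  0.38  1.67  0.24  1.43 -0.76]
-0.454 -0.255 -0.123 -0.003 0.764 -0.350  |64mm 24deg
--
-0.577 -0.000 0.577 0.000 0.000 0.000  |98mm 0deg
--
```

drive_tool:
  series: "-0.15 -0.08 -0.04 0 0.25 -0.11 0; -0.3 -0.17 -0.08 0 0.5 -0.23 0; -0.454 -0.255 -0.123 0 0.764 -0.35 0; -0.454 -0.255 -0.123 -0.003 0.764 -0.35 0; -0.454 -0.255 -0.123 -0.003 0.764 -0.35 0; -0.454 -0.255 -0.123 -0.003 0.764 -0.35 0"

```text
time_s: 56.1
eef_pos: [443.5, -26.9, 152.1]
ee_rot: [-0.331, 0.461, 0.801, 0.19]
force: [0.5, -0.2, -2.8]
grip_width: 0.559
```

drive_tool:
  series: "-0.15 0 0.15 0 0 0 0; -0.3 0 0.3 0 0 0 0; -0.45 0 0.45 0 0 0 0; -0.56 0 0.56 0 0 0 0; -0.577 0 0.577 0 0 0 0; -0.577 0 0.577 0 0 0 0"

```text
time_s: 56.7
eef_pos: [443.7, -26.3, 54.8]
ee_rot: [-0.331, 0.461, 0.802, 0.189]
force: [-0.3, 0.2, -1.7]
grip_width: 0.563
```

```bash
python3 - <<'E'
from kin import *
log()
plan([(pose()[0]-[0,0,5],ori(30,45,120))])
E
```

```text
t 56.7 p [443.7 -26.3  54.8] z [-0.356  0.608 -0.71 ] y [ 0.864  0.504 -0.001] F [-0.33  0.17 -1.69] g 0.563 q [-0.53  0.71  1.6   0.35  1.54 -1.2 ]
-0.029 0.000 0.030 -0.008 0.007 0.004  |5mm 0deg
--
```

drive_tool:
  series: "-0.015 0 0.015 0 0 0 0; -0.04 0 0.04 -0.008 0.007 0.004 0; -0.04 0 0.04 -0.008 0.007 0.004 0; -0.04 0 0.04 -0.008 0.007 0.004 0"

```text
time_s: 57.1
eef_pos: [443.8, -26.3, 48.2]
ee_rot: [-0.331, 0.462, 0.8, 0.191]
force: [0.5, 0.5, -3.2]
grip_width: 0.562
```

drive_tool:
  series: "-0.012 0 0.012 0 0 0 0; -0.012 0 0.012 0 0 0 0; -0.012 0 0.012 0 0 0 0"

```text
time_s: 57.4
eef_pos: [443.8, -26.4, 46.2]
ee_rot: [-0.331, 0.462, 0.8, 0.191]
force: [-0.5, 0.4, -2.5]
grip_width: 0.56
```

drive_tool:
  series: "-0.012 0 0.012 0 0 0 0; -0.012 0 0.012 0 0 0 0; -0.012 0 0.012 0 0 0 0"

```text
time_s: 57.7
eef_pos: [443.9, -26.4, 44.2]
ee_rot: [-0.331, 0.462, 0.8, 0.191]
force: [1.0, -0.7, -1.3]
grip_width: 0.56
```

drive_tool:
  series: "-0.01 0 0.01 0 0 0 0; -0.01 0 0.01 0 0 0 0; -0.01 0 0.01 0 0 0 0"

```text
time_s: 58.0
eef_pos: [443.9, -26.6, 44.0]
ee_rot: [-0.332, 0.462, 0.8, 0.192]
force: [-2.1, -3.0, 14.1]
grip_width: 0.559
```

drive_tool:
  series: "-0.006 0 0.006 0 0 0 0; -0.006 0 0.006 0 0 0 0; -0.006 0 0.006 0 0 0 0"

```text
time_s: 58.3
eef_pos: [443.9, -26.6, 44.1]
ee_rot: [-0.332, 0.461, 0.8, 0.192]
force: [-0.9, -3.1, 8.0]
grip_width: 0.56
```

drive_tool:
  series: "0 0 0 0 0 0 0.7; 0 0 0 0 0 0 0.8; 0 0 0 0 0 0 0.8; 0 0 0 0 0 0 0.8; 0 0 -0.15 0 0 0 0.8; 0 0 -0.4 0 0 0 0.8; 0 0 -0.8 0 0 0 0.8; 0 0 -1 0 0 0 0.8; 0 0 -1 0 0 0 0.8"

```text
time_s: 59.2
eef_pos: [487.7, -102.2, 130.2]
ee_rot: [-0.33, 0.462, 0.801, 0.192]
force: [-0.4, 0.5, -0.8]
grip_width: 0.798
```

```bash
python3 - <<'E'
from kin import *
log(); s=eyes.capture("scene"); jars(s); t=eyes.capture("top"); jars(t)
save(s,"s8.png",(170,190,400,350),3.4)
p,R,s=pose(); q=np.array(s["joints"])
U=p+[-60,0,110]
w,m,e0=track(p,R,q,U,R,3); print("up",w,m)
g=np.array([635,-231,132.])
for az in(9,0,-10,-20):
  for jaw in(az-90,az+90):
    O=ori(jaw,75,az); d=O.as_matrix()[:,2]; B=g-110*d
    w,m,e=track(U,R,e0,B,O,12); w2,m2,e2=track(B,O,e,g+18.7*d,O,5); print(az,jaw,"%.2g %.2f %.2g %.2f"%(w,m,w2,m2),e.round(2),e2.round(2))
E
```

```text
t 59.2 p [ 487.7 -102.2  130.2] z [-0.35   0.613 -0.709] y [0.867 0.499 0.004] F [-0.39  0.5  -0.76] g 0.798 q [-0.61  0.72  1.34  0.32  1.8  -1.17]
yel 153 [281.2 226.1] [444.6 -19.1]
yel 311 [238.8 269.9] [ 484.7 -203.5]
yel 327 [203.1 278.1] [ 439.7 -288.3]
red 129 [277.2 215.6] [404.4  -0.5]
red 143 [235.3 256.7] [ 441.7 -183.2]
red 153 [198.1 264.9] [ 393.4 -273.3]
yel 91 [330.1 288.8] [444.3 -31. ]
yel 42 [414.7 299. ] [ 410.3 -285. ]
red 99 [331.9 287.6] [448.1 -36.5]
red 101 [417.9 293. ] [ 428.  -295.1]
up 7.014183884731678e-21 1.1263141897798925
9 -81 3.2e-25 0.48 1.2e-20 0.52 [-1.08  0.51  2.08  1.72  1.17 -1.  ] [-0.82  0.69  1.84  1.92  1.02 -0.98]
9 99 6 0.00 5.7 0.00 [-0.86  0.29  1.89  0.9   0.67 -2.88] [-0.68  0.53  1.66  0.98  0.58 -2.88]
0 -90 2.7e-22 0.36 7.3e-20 0.42 [-1.01  0.45  2.2   1.96  1.08 -1.1 ] [-0.77  0.66  1.91  2.15  0.93 -1.08]
0 90 5 0.00 4.8 0.00 [-0.79  0.25  1.98  0.97  0.47 -2.88] [-0.63  0.51  1.71  1.04  0.4  -2.88]
-10 -100 1e-21 0.28 4e-28 0.34 [-0.89  0.42  2.28  2.28  0.99 -1.23] [-0.7   0.64  1.95  2.45  0.85 -1.22]
-10 80 4 0.00 3.9 0.00 [-0.69  0.22  2.05  1.08  0.26 -2.88] [-0.58  0.5   1.75  1.13  0.21 -2.88]
-20 -110 6e-24 0.24 3.8e-23 0.32 [-0.72  0.4   2.31  2.69  0.92 -1.38] [-0.61  0.64  1.97  2.78  0.79 -1.38]
-20 70 3.2 0.00 3.2 0.00 [-0.57  0.22  2.08  1.2   0.04 -2.88] [-0.52  0.51  1.77  1.23  0.02 -2.88]
```

View pics/s8.png

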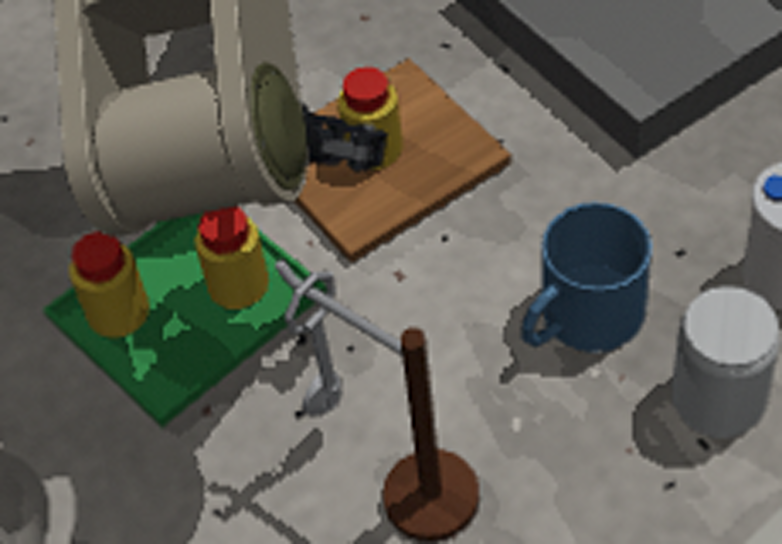

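```bash
python3 - <<'E'
from kin import *
p,R,s=pose(); q=np.array(s["joints"])
U=p+[-60,0,110]; g=np.array([635,-231,132.]); O=ori(-81,75,9); d=O.as_matrix()[:,2]; B=g-110*d; M=np.array([470,-225,240.])
w,m,e=track(p,R,q,U,R,3)
for X,Q0,Q in((M,R,O),(B,O,O)):
    w,m,e1=track(U if Q0 is R else M,Q0,e,X,Q,12); print(w,m,e1.round(2)); e=e1
print(d,B); plan([(U,R),(M,O),(B,O)])
E
```

```text
7.195418613457808e-28 0.35640170948698335 [-1.2   0.22  2.2   1.55  1.24 -0.82]
5.595530370249221e-28 0.3638217868857945 [-1.08  0.51  2.08  1.72  1.17 -1.  ]
[ 0.95403368  0.15110409 -0.25881905] [ 530.05629558 -247.62144989  160.47009496]
0.827 -0.432 -0.469 0.000 0.000 0.000  |125mm 0deg
--
-0.189 -0.051 -0.196 -0.846 0.172 0.487  |33mm 28deg
-0.167 0.080 -0.205 -0.846 0.172 0.487  |33mm 28deg
-0.117 0.194 -0.159 -0.846 0.172 0.487  |33mm 28deg
-0.050 0.264 -0.067 -0.846 0.172 0.487  |33mm 28deg
--
-0.520 0.264 0.621 0.000 0.000 0.000  |102mm 0deg
--
```

Jars A and B stand in the tray at (110,285) and (232,255), and jar C stands on the board at (368,115). The mug is unmoved at (595,275). The spoon is next.

drive_tool:
  series: "0.28 -0.14 -0.16 0 0 0 0.6; 0.55 -0.29 -0.31 0 0 0 0.5; 0.827 -0.43 -0.47 0 0 0 0.5; 0.827 -0.43 -0.47 0 0 0 0.5; 0.827 -0.43 -0.47 0 0 0 0.5"

```text
time_s: 59.8
eef_pos: [425.7, -98.9, 237.5]
ee_rot: [-0.333, 0.461, 0.8, 0.192]
force: [-0.1, 0.1, -1.1]
grip_width: 0.497
```

drive_tool:
  series: "-0.05 -0.01 -0.05 -0.21 0.043 0.12 0.5; -0.09 -0.025 -0.1 -0.42 0.086 0.24 0.5; -0.14 -0.04 -0.15 -0.63 0.13 0.36 0.5; -0.189 -0.05 -0.196 -0.846 0.172 0.487 0.5; -0.189 -0.05 -0.196 -0.846 0.172 0.487 0.5; -0.189 -0.05 -0.196 -0.846 0.172 0.487 0.5"

```text
time_s: 60.4
eef_pos: [436.6, -129.7, 237.0]
ee_rot: [-0.285, 0.604, 0.665, 0.333]
force: [1.3, 0.2, 0.0]
grip_width: 0.498
```

drive_tool:
  series: "-0.04 0.02 -0.05 -0.21 0.043 0.12 0.5; -0.08 0.04 -0.1 -0.42 0.086 0.24 0.5; -0.12 0.06 -0.15 -0.63 0.13 0.36 0.5; -0.167 0.08 -0.205 -0.846 0.172 0.487 0.5; -0.167 0.08 -0.205 -0.846 0.172 0.487 0.5; -0.167 0.08 -0.205 -0.846 0.172 0.487 0.5"

```text
time_s: 61.0
eef_pos: [447.8, -160.3, 237.3]
ee_rot: [-0.219, 0.711, 0.492, 0.452]
force: [0.5, -0.1, 0.9]
grip_width: 0.499
```

drive_tool:
  series: "-0.03 0.05 -0.04 -0.21 0.043 0.12 0.5; -0.06 0.1 -0.08 -0.42 0.086 0.24 0.5; -0.09 0.15 -0.12 -0.63 0.13 0.36 0.5; -0.117 0.194 -0.159 -0.846 0.172 0.487 0.5; -0.117 0.194 -0.159 -0.846 0.172 0.487 0.5; -0.117 0.194 -0.159 -0.846 0.172 0.487 0.5"

```text
time_s: 61.6
eef_pos: [459.4, -190.9, 238.0]
ee_rot: [-0.14, 0.774, 0.291, 0.545]
force: [-0.2, -0.2, -0.4]
grip_width: 0.5
```

```bash
python3 - <<'E'
from kin import *
log()
g=np.array([635,-231,132.]); O=ori(-81,75,9); d=O.as_matrix()[:,2]; B=g-110*d; M=np.array([470,-225,240.])
plan([(M,O),(B,O)])
E
```

```text
t 61.6 p [ 459.4 -190.9  238. ] z [ 0.762  0.533 -0.367] y [ 0.602 -0.792  0.1  ] F [-0.21 -0.21 -0.43] g 0.5 q [-1.17  0.3   1.98  1.15  1.48 -0.84]
-0.048 0.280 -0.090 -0.873 0.178 0.497  |36mm 29deg
--
-0.520 0.264 0.621 0.000 0.000 0.000  |102mm 0deg
--
```

drive_tool:
  series: "-0.01 0.07 -0.02 -0.21 0.043 0.12 0.5; -0.02 0.14 -0.04 -0.43 0.086 0.24 0.5; -0.035 0.21 -0.07 -0.65 0.13 0.36 0.5; -0.048 0.28 -0.09 -0.873 0.178 0.497 0.5; -0.048 0.28 -0.09 -0.873 0.178 0.497 0.5; -0.048 0.28 -0.09 -0.873 0.178 0.497 0.5; -0.048 0.28 -0.09 -0.873 0.178 0.497 0.5"

```text
time_s: 62.3
eef_pos: [470.5, -225.1, 240.5]
ee_rot: [-0.048, 0.791, 0.065, 0.607]
force: [-0.5, -0.6, 0.8]
grip_width: 0.496
```

drive_tool:
  series: "-0.17 0.09 0.2 0 0 0 0.5; -0.34 0.18 0.4 0 0 0 0.5; -0.52 0.264 0.62 0 0 0 0.5; -0.52 0.264 0.62 0 0 0 0.5; -0.52 0.264 0.62 0 0 0 0.5"

```text
time_s: 62.8
eef_pos: [530.8, -247.4, 161.0]
ee_rot: [-0.049, 0.791, 0.066, 0.607]
force: [0.5, 0.6, 0.7]
grip_width: 0.503
```

```bash
python3 - <<'E'
from kin import *
log()
g=np.array([635,-231,132.]); O=ori(-81,75,9); d=O.as_matrix()[:,2]
plan([(g-30*d,O),(g+15*d,O)])
p=eyes.capture("top"); s=eyes.capture("scene")
a=cv2.resize(p["frame"][180:250,360:430,::-1],(400,400),interpolation=cv2.INTER_CUBIC)
b=cv2.resize(s["frame"][240:320,220:300,::-1],(400,400),interpolation=cv2.INTER_CUBIC)
cv2.imwrite("pics/sp2.png",np.hstack([a,b]))
for n,c,P in(("top",p,(360,180)),("scene",s,(220,240))):
    print(n,proj(c,[g,[*g[:2],177],pose()[0]]).round(1).tolist())
E
```

```text
t 62.8 p [ 530.8 -247.4  161. ] z [ 0.953  0.157 -0.259] y [ 0.163 -0.987  0.003] F [0.47 0.65 0.66] g 0.503 q [-1.08  0.51  2.08  1.71  1.17 -1.  ]
-0.006 0.005 0.662 -0.012 -0.000 0.008  |79mm 0deg
--
0.000 0.000 0.375 0.000 0.000 0.000  |45mm 0deg
--
top [[398.9, 220.0], [401.0, 217.3], [407.5, 255.2]]
scene [[261.7, 289.5], [259.4, 278.5], [227.3, 260.2]]
```

View pics/sp2.png

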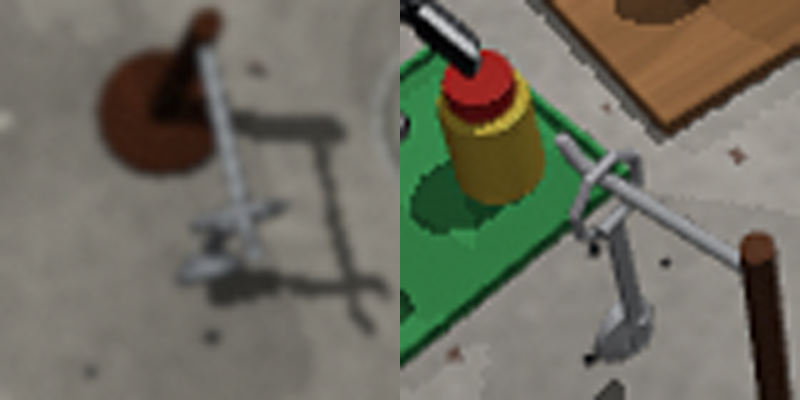

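The crop shows the ring centred about 2 px right of where I predicted it in the scene view, and within 1 px in the top view. That is good enough for a 42 mm opening, so I go in.

drive_tool:
  series: "0 0.005 0.22 0 0 0 0.5; 0 0.005 0.44 -0.01 0 0 0.5; 0 0.005 0.66 -0.01 0 0 0.5; 0 0.005 0.66 -0.01 0 0 0.5"

```text
time_s: 63.3
eef_pos: [607.4, -235.2, 143.0]
ee_rot: [-0.045, 0.79, 0.066, 0.608]
force: [-0.4, 0.1, 0.3]
grip_width: 0.498
```

drive_tool:
  series: "0 0 0.1 0 0 0 0.5; 0 0 0.2 0 0 0 0.5; 0 0 0.3 0 0 0 0.5; 0 0 0.39 0 0 0 0.5; 0 0 0.39 0 0 0 0.5; 0 0 0.39 0 0 0 0.5"

```text
time_s: 63.9
eef_pos: [652.0, -227.9, 130.8]
ee_rot: [-0.046, 0.79, 0.066, 0.608]
force: [0.1, 0.1, 0.3]
grip_width: 0.502
```

```bash
python3 - <<'E'
from kin import *
log()
s=eyes.capture("scene"); save(s,"sp3.png",(200,230,310,330),5)
E
```

```text
t 63.9 p [ 652.  -227.9  130.8] z [ 0.954  0.152 -0.257] y [ 0.16  -0.987  0.008] F [0.07 0.15 0.26] g 0.502 q [-0.82  0.68  1.85  1.92  1.02 -0.98]
```

View pics/sp3.png

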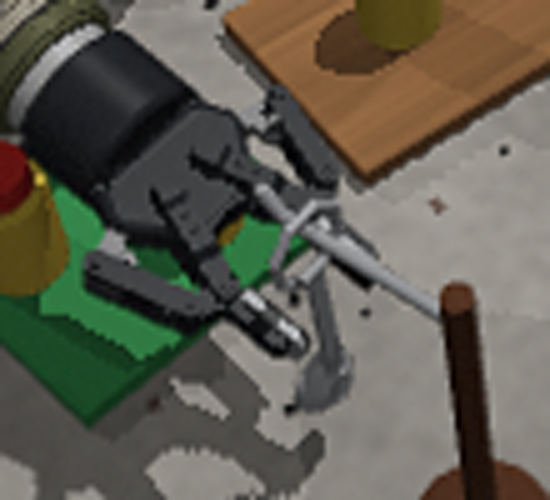

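The fingers straddle the handle just under the ring, at (315,290). Now I grip.

drive_tool:
  series: "0 0 0 0 0 0 0; 0 0 0 0 0 0 0; 0 0 0 0 0 0 0; 0 0 0 0 0 0 0; 0 0 0 0 0 0 0; 0 0 0 0 0 0 0"
  newtons: 40

```text
time_s: 64.55
eef_pos: [651.9, -228.2, 131.0]
ee_rot: [-0.045, 0.79, 0.066, 0.608]
force: [-0.1, -0.2, -0.8]
grip_width: 0.104
```

```bash
python3 - <<'E'
from kin import *
log(); p,R,s=pose(); u=np.array([np.cos(.157),np.sin(.157),0])
P=[p+[0,0,17],p+[0,0,17]-60*u,p+[0,0,60]-110*u]
plan([(x,R) for x in P])
q=np.array(s["joints"])
for x in P: w,m,q=track(p,R,q,x,R,4); p=x; print(w,m,q.round(2))
E
```

```text
t 64.55 p [ 651.9 -228.2  131. ] z [ 0.955  0.152 -0.257] y [ 0.159 -0.987  0.008] F [-0.05 -0.19 -0.82] g 0.104 q [-0.82  0.68  1.85  1.92  1.02 -0.98]
0.137 0.001 -0.036 0.000 0.000 0.000  |17mm 0deg
--
-0.128 -0.001 -0.483 0.000 0.000 0.000  |60mm 0deg
--
0.239 0.002 -0.495 0.000 0.000 0.000  |66mm 0deg
--
2.996778025614621e-28 0.7137774710667291 [-0.82  0.64  1.85  1.9   1.01 -0.94]
1.8495963347117304e-28 0.5890496994947783 [-0.93  0.59  1.97  1.83  1.09 -1.  ]
5.730452569727948e-28 0.5067864350438991 [-1.04  0.44  2.05  1.71  1.14 -0.92]
```

drive_tool:
  series: "0.05 0 -0.012 0 0 0 0; 0.1 0 -0.024 0 0 0 0; 0.14 0 -0.036 0 0 0 0; 0.14 0 -0.036 0 0 0 0; 0.14 0 -0.036 0 0 0 0"

```text
time_s: 65.05
eef_pos: [652.0, -228.0, 148.5]
ee_rot: [-0.045, 0.79, 0.066, 0.608]
force: [0.5, 0.2, -1.0]
grip_width: 0.103
```

drive_tool:
  series: "-0.04 0 -0.16 0 0 0 0; -0.085 0 -0.32 0 0 0 0; -0.128 0 -0.483 0 0 0 0; -0.128 0 -0.483 0 0 0 0; -0.128 0 -0.483 0 0 0 0"

```text
time_s: 65.55
eef_pos: [592.9, -237.9, 148.5]
ee_rot: [-0.045, 0.79, 0.066, 0.608]
force: [0.3, -0.4, -0.6]
grip_width: 0.101
```

```bash
python3 - <<'E'
from kin import *
log(); s=eyes.capture("scene"); save(s,"sp4.png",(190,220,370,330),4)
print([(round(r["confidence"],2),np.round(r["rect"]).tolist()) for r in nets.spot_in("mug",s)[:2]])
t=eyes.capture("top")
hsv=cv2.cvtColor(t["frame"],cv2.COLOR_RGB2HSV); m=cv2.inRange(hsv,(98,80,30),(118,255,255)); k,L,st,ce=cv2.connectedComponentsWithStats(m)
print([(st[i].tolist(),ce[i].round(1).tolist(),at(t,*ce[i],60).round().tolist()) for i in range(1,k) if st[i,4]>60])
E
```

```text
t 65.55 p [ 592.9 -237.9  148.5] z [ 0.955  0.151 -0.257] y [ 0.158 -0.987  0.008] F [ 0.26 -0.41 -0.55] g 0.101 q [-0.93  0.59  1.97  1.83  1.09 -0.99]
[(0.86, [326.0, 248.0, 359.0, 293.0])]
[([503, 185, 12, 22, 111], [506.2, 196.2], [717.0, -574.0, 60.0]), ([309, 194, 38, 30, 690], [323.7, 208.5], [685.0, -15.0, 60.0]), ([504, 208, 39, 14, 437], [522.5, 215.8], [656.0, -621.0, 60.0])]
```

View pics/sp4.png

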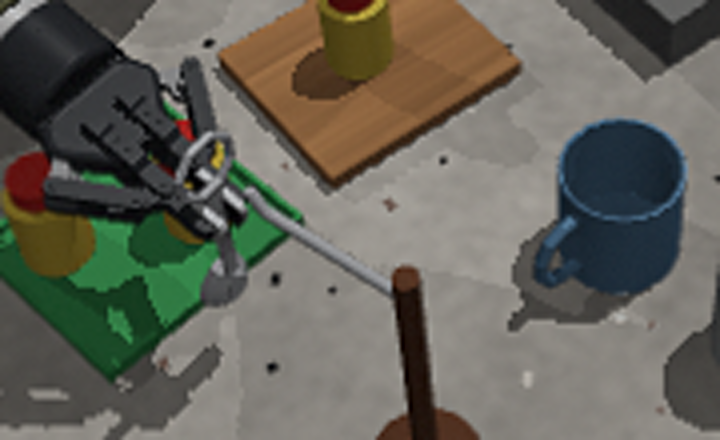

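```bash
python3 - <<'E'
from kin import *
s=eyes.capture("scene"); t=eyes.capture("top"); print("mug rim scene",at(s,345.5,262,85).round(1),"top",at(t,170+336/2.2,140+151/2.2,85).round(1))
p,R,s=pose(); q=np.array(s["joints"]); m0=np.array([680,-12,0])
for az in(9,20,25,35):
  for lean in(70,75):
    O=ori(az-90,lean,az); d=O.as_matrix()[:,2]
    A=p+[-30,10,80]; w0,mm0,e0=track(p,R,q,A,R,4)
    B=m0+[0,0,225]+17*d; w,m,e=track(A,R,e0,B,O,12); w2,m2,e2=track(B,O,e,B-[0,0,113],O,5)
    w3,m3,e3=track(B-[0,0,113],O,e2,B-[0,0,113]-110*d,O,5)
    print(az,lean,"%.1g %.2f %.1g %.2f %.1g %.2f %.1g %.2f"%(w0,mm0,w,m,w2,m2,w3,m3),e2.round(2),"wrist",(B-[0,0,113]-255*d).round())
E
```

```text
mug rim scene [692.1  -6.6  85. ] top [680.3 -12.4  85. ]
9 70 2e-28 0.53 1e-27 0.53 6e-28 0.59 5e-23 0.36 [-0.36  0.65  1.92  2.4   0.76 -1.18] wrist [459. -47. 193.]
9 75 2e-28 0.53 2e-27 0.52 6e-28 0.62 2e-22 0.33 [-0.36  0.69  1.94  2.47  0.88 -1.25] wrist [453. -48. 174.]
20 70 2e-28 0.53 2e-21 0.54 4e-28 0.68 3e-28 0.44 [-0.43  0.67  1.88  2.07  0.85 -1.02] wrist [470. -88. 193.]
20 75 2e-28 0.53 8e-21 0.53 2e-28 0.67 4e-28 0.42 [-0.44  0.71  1.89  2.15  0.96 -1.11] wrist [464. -91. 174.]
25 70 2e-28 0.53 6e-21 0.54 3e-28 0.72 4e-28 0.50 [-0.46  0.69  1.84  1.94  0.91 -0.96] wrist [ 477. -107.  193.]
25 75 2e-28 0.53 8e-22 0.54 4e-28 0.70 1e-28 0.48 [-0.47  0.72  1.86  2.02  1.   -1.05] wrist [ 472. -109.  174.]
35 70 2e-28 0.53 3e-22 0.55 2e-28 0.80 4e-21 0.63 [-0.5   0.72  1.76  1.71  1.02 -0.87] wrist [ 497. -140.  193.]
35 75 2e-28 0.53 2e-21 0.54 7e-29 0.79 4e-22 0.61 [-0.51  0.76  1.77  1.79  1.1  -0.95] wrist [ 492. -144.  174.]
```

```bash
cat > mug.py <<'E'
from kin import *
from scipy.optimize import minimize
def mugfit():
    t=np.linspace(0,2*np.pi,60); out=[]
    cs=[]
    for n in("top","scene"):
        c=eyes.capture(n); f=cv2.cvtColor(c["frame"],cv2.COLOR_RGB2HSV); m=cv2.inRange(f,(98,80,20),(120,255,255))>0
        u=proj(c,[[685,-12,40]])[0]; yy,xx=np.mgrid[:480,:640]; m&=(np.hypot(xx-u[0],yy-u[1])<45); cs.append((c,m))
    def cost(x,sel):
        r=0
        for c,m in [cs[i] for i in sel]:
            P=np.vstack([np.c_[x[0]+42*np.cos(t),x[1]+42*np.sin(t),0*t+z] for z in(85,)]+[np.c_[x[0]+38*np.cos(t),x[1]+38*np.sin(t),0*t]])
            h=cv2.convexHull(proj(c,P).astype(np.float32)); im=np.zeros((480,640),np.uint8)
            cv2.fillConvexPoly(im,np.round(h*16).astype(np.int32),1,shift=4); r+=((im>0)!=m).sum()
        return r
    for sel in((0,),(1,),(0,1)):
        g=[(cost((x,y),sel),x,y) for x in range(660,711,2) for y in range(-36,21,2)]
        b=sorted(g)[:6]; print(sel,b[0][0],np.mean([k[1:] for k in b],0).round(1))
if __name__=="__main__": mugfit()
E
python3 mug.py
```

```text
(0,) 107 [686. -11.]
(1,) 122 [691.3  -8.7]
(0, 1) 277 [689.7  -9.7]
```

```bash
python3 - <<'E'
from kin import *
p,R,s=pose(); A=p+[-30,12,72]
O=ori(-65,75,25); d=O.as_matrix()[:,2]; B=np.array([688,-9,0])+15.5*d; B[2]=212
plan([(A,R),(B,O)])
E
```

```text
0.522 -0.134 -0.377 0.000 0.000 0.000  |79mm 0deg
--
0.157 -0.824 0.701 0.269 -0.001 -0.063  |131mm 8deg
0.181 -0.717 0.805 0.269 -0.001 -0.063  |131mm 8deg
--
```

drive_tool:
  series: "0.13 -0.03 -0.09 0 0 0 0; 0.26 -0.067 -0.19 0 0 0 0; 0.39 -0.1 -0.28 0 0 0 0; 0.522 -0.134 -0.377 0 0 0 0; 0.522 -0.134 -0.377 0 0 0 0; 0.522 -0.134 -0.377 0 0 0 0"

```text
time_s: 66.5
eef_pos: [563.2, -225.3, 220.3]
ee_rot: [-0.045, 0.79, 0.066, 0.608]
force: [0.0, -0.4, -1.3]
grip_width: 0.101
```

drive_tool:
  series: "0.03 -0.16 0.14 0.05 0 -0.012 0; 0.06 -0.33 0.28 0.11 0 -0.024 0; 0.09 -0.5 0.42 0.16 0 -0.036 0; 0.125 -0.66 0.56 0.21 0 -0.05 0; 0.157 -0.824 0.701 0.269 0 -0.063 0; 0.157 -0.824 0.701 0.269 0 -0.063 0; 0.157 -0.824 0.701 0.269 0 -0.063 0"

```text
time_s: 67.2
eef_pos: [632.5, -113.7, 214.9]
ee_rot: [-0.089, 0.784, 0.119, 0.602]
force: [0.4, -0.4, -0.6]
grip_width: 0.106
```

```bash
python3 - <<'E'
from kin import *
log()
O=ori(-65,75,25); d=O.as_matrix()[:,2]; B=np.array([688,-9,0])+15.5*d; B[2]=212
plan([(B,O)])
E
```

```text
t 67.2 p [ 632.5 -113.7  214.9] z [ 0.923  0.284 -0.258] y [ 0.294 -0.956  0.004] F [ 0.45 -0.37 -0.61] g 0.106 q [-0.71  0.43  1.97  1.82  1.   -0.83]
0.192 -0.715 0.800 0.268 -0.000 -0.064  |131mm 8deg
--
```

drive_tool:
  series: "0.04 -0.14 0.16 0.05 0 -0.012 0; 0.08 -0.28 0.32 0.11 0 -0.024 0; 0.12 -0.43 0.48 0.16 0 -0.036 0; 0.155 -0.57 0.64 0.21 0 -0.05 0; 0.192 -0.715 0.8 0.268 0 -0.064 0; 0.192 -0.715 0.8 0.268 0 -0.064 0; 0.192 -0.715 0.8 0.268 0 -0.064 0"

```text
time_s: 67.9
eef_pos: [701.3, -3.4, 211.4]
ee_rot: [-0.132, 0.775, 0.171, 0.594]
force: [-0.8, 0.4, -1.5]
grip_width: 0.105
```

```bash
python3 - <<'E'
from kin import *
log(); s=eyes.capture("scene"); save(s,"sp5.png",(290,190,390,300),5)
p,R,_=pose(); plan([(p-[0,0,55],R),(p-[0,0,105],R)])
E
timeout 100 python3 mug.py
```

```text
t 67.9 p [701.3  -3.4 211.4] z [ 0.876  0.408 -0.259] y [ 0.422 -0.907 -0.001] F [-0.81  0.43 -1.47] g 0.105 q [-0.46  0.52  1.82  1.87  0.91 -0.78]
-0.443 0.000 0.119 0.000 0.000 0.000  |55mm 0deg
--
-0.402 0.000 0.108 0.000 0.000 0.000  |50mm 0deg
--
(0,) 476 [685.7 -11. ]
(1,) 162 [691.3  -8.7]
(0, 1) 655 [691.  -8.]
```

View pics/sp5.png

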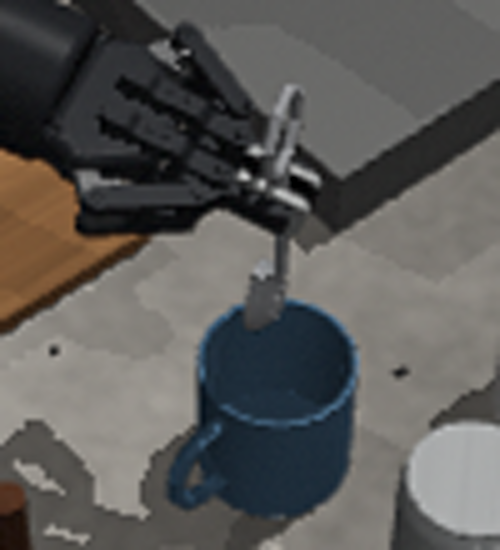

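The bowl hangs above the mug at (265,300). The rim centre is at (278,362), so lowering takes it inside.

drive_tool:
  series: "-0.11 0 0.03 0 0 0 0; -0.22 0 0.06 0 0 0 0; -0.33 0 0.09 0 0 0 0; -0.443 0 0.119 0 0 0 0; -0.443 0 0.119 0 0 0 0"

```text
time_s: 68.55
eef_pos: [700.6, -4.6, 155.0]
ee_rot: [-0.132, 0.776, 0.17, 0.593]
force: [-0.6, 0.9, 0.2]
grip_width: 0.101
```

drive_tool:
  series: "-0.1 0 0.027 0 0 0 0; -0.2 0 0.054 0 0 0 0; -0.3 0 0.081 0 0 0 0; -0.38 0 0.102 0 0 0 0; -0.38 0 0.102 0 0 0 0; -0.38 0 0.102 0 0 0 0"

```text
time_s: 69.15
eef_pos: [700.6, -4.6, 107.8]
ee_rot: [-0.132, 0.776, 0.17, 0.593]
force: [-0.6, -0.5, 0.2]
grip_width: 0.102
```

```bash
python3 - <<'E'
from kin import *
weigh(4);log(); s=eyes.capture("scene"); save(s,"sp6.png",(290,190,390,300),5)
E
```

```text
F [ 0.01 -0.03 -0.81] [0.38 0.63 0.67]
t 69.35 p [700.7  -4.6 108.4] z [ 0.876  0.406 -0.261] y [ 0.42  -0.908 -0.002] F [ 0.14 -0.69 -1.27] g 0.103 q [-0.46  0.73  1.84  2.02  0.99 -1.04]
```

View pics/sp6.png

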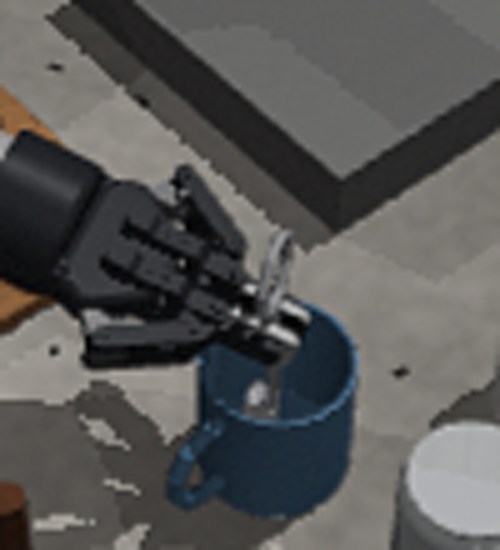

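The bowl is inside the mug. I release and back straight out.

drive_tool:
  series: "0 0 0 0 0 0 0.5; 0 0 0 0 0 0 0.5; 0 0 0 0 0 0 0.5; 0 0 -0.1 0 0 0 0.5; 0 0 -0.25 0 0 0 0.5; 0 0 -0.5 0 0 0 0.5; 0 0 -0.9 0 0 0 0.5; 0 0 -0.9 0 0 0 0.5"

```text
time_s: 70.2
eef_pos: [603.2, -50.5, 137.2]
ee_rot: [-0.131, 0.776, 0.168, 0.594]
force: [0.5, -0.4, 0.4]
grip_width: 0.5
```

```bash
python3 - <<'E'
from kin import *
log(); s=eyes.capture("scene"); save(s,"f1.png",(170,180,410,340),3.3); jars(s)
p,R,st=pose(); A=p+[-30,-20,110]; print(track(p,R,np.array(st["joints"]),A,R,4)); plan([(A,R)])
E
```

```text
t 70.2 p [603.2 -50.5 137.2] z [ 0.877  0.402 -0.261] y [ 0.416 -0.909 -0.003] F [ 0.48 -0.35  0.44] g 0.5 q [-0.67  0.57  2.07  1.86  1.12 -1.07]
yel 317 [238.8 270. ] [ 485.  -203.5]
yel 332 [203.1 277.9] [ 439.2 -287.9]
red 149 [235.3 256.3] [ 440.6 -182.3]
red 158 [198.1 264.5] [ 392.1 -272.5]
(np.float64(8.070957933446307e-25), np.float64(0.47262008357852947), array([-0.76011847,  0.27911604,  2.08059421,  1.64962052,  1.11804905,
       -0.75390696]))
0.808 0.045 -0.525 0.000 0.000 0.000  |116mm 0deg
--
```

View pics/f1.png

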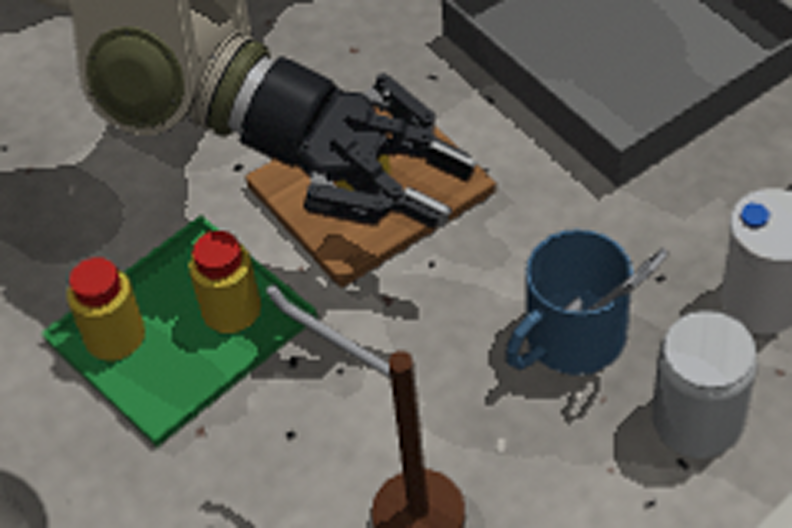

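drive_tool:
  series: "0.27 0.015 -0.17 0 0 0 0.5; 0.54 0.03 -0.35 0 0 0 0.5; 0.808 0.045 -0.525 0 0 0 0.5; 0.808 0.045 -0.525 0 0 0 0.5; 0.808 0.045 -0.525 0 0 0 0.5"

```text
time_s: 70.75
eef_pos: [574.9, -69.9, 247.5]
ee_rot: [-0.13, 0.776, 0.169, 0.594]
force: [-0.5, 0.2, -0.6]
grip_width: 0.498
```

drive_tool:
  series: "0.4 0.5 -0.2 0 0 0 0.5; 0.6 0.9 -0.4 0 0 0 0.5; 0.6 1 -0.4 0 0 0 0.5; 0.6 1 -0.4 0 0 0 0.5; 0.6 1 -0.4 0 0 0 0.5"

```text
time_s: 71.25
eef_pos: [600.0, -190.4, 327.5]
ee_rot: [-0.131, 0.776, 0.169, 0.594]
force: [0.3, -0.2, -0.9]
grip_width: 0.503
```

```bash
python3 - <<'E'
from kin import *
log(); s=eyes.capture("scene"); save(s,"f2.png",(120,150,440,400),2.4); jars(s); t=eyes.capture("top"); jars(t)
for k in("mortar","pestle","white_jar","sauce","dish","tin","mug"):
    r=nets.spot_in(k,s)[:1]; print(k,[np.round(x["rect"]).tolist() for x in r])
E
timeout 100 python3 mug.py
```

```text
t 71.25 p [ 600.  -190.4  327.5] z [ 0.877  0.403 -0.261] y [ 0.417 -0.909 -0.003] F [ 0.29 -0.2  -0.91] g 0.503 q [-0.91  0.31  1.77  1.44  1.25 -0.45]
yel 303 [279. 229.] [448.8 -31.1]
yel 313 [238.8 269.9] [ 484.6 -203.4]
yel 327 [203.1 278. ] [ 439.3 -288.2]
red 125 [277.2 215.4] [403.9  -0. ]
red 148 [235.3 256.2] [ 440.3 -182. ]
red 155 [198.2 264.9] [ 393.6 -273. ]
yel 92 [384.9 279.7] [ 469.6 -196.7]
yel 90 [329.9 289.1] [443.6 -30.4]
yel 75 [411. 295.] [ 422.6 -274.1]
red 105 [388.6 278.1] [ 474.1 -208.1]
red 99 [331.9 287.6] [448.1 -36.5]
red 39 [415.1 293.6] [ 426.5 -286.8]
mortar [[121.0, 315.0, 191.0, 382.0]]
pestle [[114.0, 284.0, 137.0, 318.0]]
white_jar [[389.0, 240.0, 419.0, 283.0]]
sauce [[418.0, 185.0, 444.0, 237.0]]
dish [[417.0, 185.0, 443.0, 239.0]]
tin [[370.0, 274.0, 397.0, 322.0]]
mug [[327.0, 250.0, 361.0, 295.0]]
(0,) 256 [685.  -11.3]
(1,) 185 [691.3  -8.7]
(0, 1) 489 [689.7  -9.7]
```

```bash
python3 - <<'E'
from kin import *
t=eyes.capture("top"); print(at(t,388.6,278.1,86).round(),at(t,418.4,293.2,86).round(),at(t,331.9,287.6,98).round()); s=eyes.capture("scene"); jars(s)
for n,a,z in(("B",(235.3,256.2),82),("A",(198.2,264.9),82),("C",(277.2,215.4),94)): print(n,at(s,*a,z).round())
ctrl.finish_job(); print("done")
E
```

```text
[ 472. -202.   86.] [ 426. -288.   86.] [446. -36.  98.]
yel 303 [279. 229.] [448.8 -31.1]
yel 313 [238.8 269.9] [ 484.6 -203.4]
yel 327 [203.1 278. ] [ 439.3 -288.1]
red 127 [277.1 215.4] [ 4.039e+02 -4.000e-01]
red 149 [235.2 256.2] [ 440.1 -182.2]
red 151 [198.2 264.7] [ 393.1 -272.7]
B [ 475. -199.   82.]
A [ 430. -285.   82.]
C [450. -32.  94.]
the job is handed in; nothing more can be done
done
```

I handed the job in at about 71.5 s of robot time; no verdict is reported. The three yellow jars were sorted by weight and the spoon was moved into the mug.

- **Jars:** I rolled each one out of its corner and weighed it. Two pulled about 0.6–0.9 N, so they are empty, and I stood them in the green tray at about (426, -288) and (472, -202) mm. The third pulled about 2.9 N, so it is full, and I stood it on the board at about (446, -36) mm.
- **Spoon and mug:** I lifted the spoon off its hook and released it bowl down in the mug. The last picture I viewed shows it leaning on the rim with its bowl inside.

**Last checks:**
- Both cameras agree on the three jar positions to within about 5 mm. They are well inside the tray and board edges, and the jars held still between looks.
- The mug is where it started, to within the measurement.
- The scene detector still places the mortar, pestle, white jar, sauce bottle and tin within a few pixels of where they started.
- The gripper was clear of everything, at a height of 327 mm.

**Checks that failed or disagreed:**
- The two cameras differ by about 6 mm on where the mug stands.
- The dish was not confirmed at the end: in the last check the detector mistook the sauce bottle for it. The arm never went near the dish.
- I reached the 16-picture limit, so the final view was checked by numbers only. The full jar's last view is the one taken before the spoon work. Its cap is at the same pixel spot as then, to within half a pixel.

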